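# Tip the food tins out of the hopper into the crate

### The job

Empty the yellow tipping hopper in the rescue store: first slide the grey crate under its open side until it stands square and centred against the black rubber stop of the stand. Then tip the hopper, which has a black bar for this, to 40 degrees (red pointer in the green band), hold it there until both tins have rolled into the crate, going no further than 50 degrees, and bring it back level. Leave the crate with the tins under the hopper and do not disturb the bowl, the jar or the brush.

Things in the scene. Friction and masses are not known exactly. Their poses are not given: they have to be found in the camera images.
- stand: Grey stand fixed to the bench, 190 x 120 mm, carrying the hopper between two cheeks 180 mm high. Origin on the bench straight under the hinge; x runs along the hinge, -y is the pouring side, z up. Hinge line at z = 160 mm. On its +x side a white dial with a red pointer that turns with the hopper: black marks at 0, 20 and 60 degrees, green band from 34 to 46 degrees.
- stop (a point): Middle of the face of the stand's black rubber crate stop, which looks to the stand's -y: 20 mm to -y of the stand's origin, 170 mm wide along x, 35 mm high; this point is 20 mm above the bench.
- hopper (a joint): Tilt of the yellow hopper in rad: 0 level (rests on a stop), growing as its open side at the stand's -y goes down, 1.05 at the end stop. Stiff hinge (0.6 N m): it stays where it is left; 5 to 10 N at the bar turn it.
- hopper_sill (a point): Middle of the hopper's open edge: a 4 mm high sill that holds a tin back until about 30 degrees. Level, it is 75 mm to -y of the hinge and 25 mm below it; at 40 degrees 41 mm to -y, 93 mm above the bench. The hopper is a tray 125 x 150 mm (x, y) with 60 mm high walls on the other three sides, their tops 30 mm above the hinge.
- hopper_bar (a point): Middle of the hopper's black crossbar, 12 mm thick, 120 mm long along the stand's x, held by two side rods 120 mm above the hinge (280 mm above the bench when level). It turns with the hopper on a radius of 120 mm, towards the stand's -y as the hopper tips; free space all round it between the side rods.
- crate: Loose grey open crate with black rim, 190 x 220 mm (x, y), walls 10 mm thick and 60 mm high but for its tall -y end wall, 100 mm high; floor 10 mm with 2 mm ribs; 0.6 kg. Origin at the centre of its underside. It starts on the stand's -y side, its low +y end facing the stand; against the stop its centre is 130 mm to -y of the stand's origin. Walls can be pinched from above or pushed.
- tin_a: Closed tin with green band, 66 mm diameter, 100 mm long, 0.2 to 0.4 kg, lying across the hopper (axis along x, parallel to the hinge), the one nearer the open side. Origin at its centre.
- tin_b: The same with blue band, lying behind tin_a in the hopper.
- bowl: Bystander: steel bowl, 140 mm across, 50 mm high. Origin at the centre of its underside.
- jar: Bystander: closed amber jar, 70 mm across, 100 mm high. Origin at the centre of its underside.
- brush: Bystander: hand brush lying on the bench, 190 mm long along its x.
Mind the look-alikes: they are no part of the job. Leave any brown look-alike of the tin_b alone. What is shaped like the tin_a but purple is not meant.

How it is judged:
By the outcome, as a careful person would: the job done as asked, in the order asked, and still so for the second after the job is handed in, with the robot touching nothing.
It also fails if it takes over 69 s, if anything falls off the work surface, if the arm or the gripper's body presses on something with over 40 N, if the wrist force passes 120 N, or if a joint passes its speed limit or range.

### The arm

A 6-joint arm with a two-finger parallel gripper is mounted at the origin on the work surface. World frame = base frame: x ahead of the robot, y to its left, z up, the work surface at z = 0. Lengths are in m, angles in rad, forces in N, time in s.
With the tool pointing down it reaches from about 0.25 to 0.8 m from the base axis. Payload 8.5 kg.
Tool frame: the origin (TCP) lies midway between the tips of the shut fingers; the grasp point (between the pads) lies ctrl.hold_point_z behind it (ctrl.hold_point_z is the distance from the TCP to the grasp point, in m); z points along the fingers, x is the direction in which the jaws open and shut, and the axes are right-handed (so a half turn about z gives the same grasp; the last joint's range is limited). The gripper opens to 85 mm and grips with 20 to 120 N. Pads are 22 mm wide; open, the fingers measure 114 mm over their backs; the gripper's body (76 mm by 85 mm) begins 54 mm behind the grasp point. The pads swing forward as they close: fully open they stand 13 mm farther back than shut.
Start: joints at [-1.127, 0.238, -0.013, 1.319, 0, 1.571], TCP at [0.225, -0.474, 0.199] pointing down, gripper open.
Joint ranges: [-2.66, 2.66], [-1.03, 1.9], [-1.14, 1.46], [-1.82, 2.27], [-1.45, 1.34], [-3.14, 3.14]. Speed limits (rad/s): [2.22, 2.22, 2.79, 3.14, 3.14, 3.14].

### API

Orientations are given as a unit quaternion [w, x, y, z].
In Python, from bench import read_state, viewer, workorder, models, ctrl gives the robot as it stands.
- The arm moves only by the tool jog_arm, never from a script. Its argument "deltas" is a list of rows, each an object with "xyz": the shift along the tool's x, y, z in m, a list of three; "yaw": the turn about the tool's z in rad; "hand": the opening, from 0 (shut) to 1 (fully open). A call has 1 to 5 rows; each row is the pose to reach, as a shift and turn from the pose commanded when the call began, along the tool's axes at that moment; what a row does not reach only later rows make up. A row lasts 1/10 s, in which the tool goes at most 50 mm and 8.59 degrees, less where a joint would pass 70% of its speed; a pose out of reach is approached as far as the arm can. A call with a gripper value outside its range is refused whole. The fingers move at their own pace and stop on an object; "grip_force" is the grip in N (left out, the last holds). Time passes only in rows, so rows that repeat a pose let the fingers close. It gives the time, the measured TCP pose, the force and the opening at its end, in the units of the state.
- read_state(): the state, without advancing time (a new reading comes with each control period).
- viewer.snapshot(name): name is "scene" or "top" or "wrist"; returns a dict with "pixels" (384x512x3 uint8, red, green, blue), "fx", "fy", "cx", "cy" (pixels), "view" (4x4, takes a point from world to camera coordinates); the wrist camera has in their place "mount" (4x4, takes a point from camera to tool coordinates, whose origin is the TCP and whose axes are the tool frame's). Camera axes: x right, y up, looking along -z (the intrinsics and any distortion apply to the point x, -y, -z); pixel columns grow to the right and rows downward; lengths in m; the calibration is good to about 2 mm. The wrist camera is an equidistant fisheye: a pixel r from the principal point sees the ray r / f radians off the axis. A picture is of the moment at which its call begins: read the wrist's pose just before it. There is no depth.
- workorder.hand_in(): hands the job in, once; it reports no verdict.
Trained networks look in a picture, given as the dict that the camera call returned (one of the last four; its "shot" number tells which), for a name from the list of things; names that differ only in an ending like _2 or _b are one class to them, and where a whole thing is asked for, a point or a joint stands for the part that bears it (a point fixed in the world has none). Each returns a list of dicts, best first, with "confidence" (0 to 1); they miss things now and then, are a little off and sometimes report something else, mostly with a low value. They report only what shows in the picture. A call takes as long as a camera call. They do not tell look-alikes from the thing itself.
- models.recognise(name, picture): "uv" ([column, row] in pixels, amid what is visible of it).
- models.mark_of(name, picture): "uv" ([column, row] in pixels: a listed point, or the origin of a listed thing).
The state is a dict: "time": time; "qpos": joint angles; "joint_velocities": joint speeds; "effort": joint torques, N m; "ee_pos": TCP position; "ee_rot": TCP orientation; "contact_force": force on the tool from outside, world axes, zero at the start; "wrist_torque": the same for the moment, N m; "grip_width": opening from 0.0 (shut) to 1.0 (fully open).
Only numpy, scipy, OpenCV 4.12 (cv2) and the standard library are available. Lean on these libraries where they do the work, as an engineer would, in place of code of your own. Each camera call takes 0.05 s, during which the arm holds its last target.

## Working session

There is one attempt and no reset: what is moved stays moved. The work goes in short steps, Python scripts to look and compute and a tool call to move; the robot and the scene stay as the last step left them, time stands still between calls to the robot, and variables do not carry over. Pictures are saved under pics/ and viewed, and the job is handed in when it is done.

Besides the shell and the picture viewer there is one more tool, called after "Call:" as name(argument=value, ...), one argument or row to a line, values as JSON. jog_arm: Moves the arm, as the interface text tells. Its arguments: {"type":"object","properties":{"deltas":{"type":"array"},"grip_force":{"type":"number"}},"required":["deltas"]}

```bash
mkdir -p pics; ls; cat > h.py <<'E'
import numpy as np, cv2
from bench import read_state, viewer, workorder, models, ctrl
def save(p,n,crop=None,s=1):
    im=p["pixels"]
    if crop: x0,y0,x1,y1=crop; im=im[y0:y1,x0:x1]
    im=cv2.resize(im,None,fx=s,fy=s,interpolation=cv2.INTER_CUBIC)
    cv2.imwrite("pics/"+n,im[:,:,::-1])
def ray(p,uv):
    V=np.array(p["view"]);R=V[:3,:3];o=-R.T@V[:3,3]
    d=np.array([(uv[0]-p["cx"])/p["fx"],-(uv[1]-p["cy"])/p["fy"],-1.])
    d=R.T@d; return o,d/np.linalg.norm(d)
def proj(p,X):
    V=np.array(p["view"]);c=V[:3,:3]@np.array(X)+V[:3,3]
    return np.array([p["cx"]+p["fx"]*c[0]/-c[2],p["cy"]+p["fy"]*(-c[1])/-c[2]])
def atz(p,uv,z):
    o,d=ray(p,uv);return o+d*(z-o[2])/d[2]
def tri(rs):
    A=np.zeros((3,3));b=np.zeros(3)
    for o,d in rs:
        M=np.eye(3)-np.outer(d,d);A+=M;b+=M@o
    X=np.linalg.solve(A,b);return X,[np.linalg.norm((np.eye(3)-np.outer(d,d))@(X-o)) for o,d in rs]
E
python3 - <<'E'
from h import *
s=read_state();print(s)
print(ctrl.hold_point_z)
a=viewer.snapshot("scene");b=viewer.snapshot("top")
save(a,"s0.png",s=1.5);save(b,"t0.png",s=1.5)
print({k:v for k,v in a.items() if k!="pixels"});print({k:v for k,v in b.items() if k!="pixels"})
for n in ["stand","stop","hopper","hopper_sill","hopper_bar","crate","tin_a","tin_b","bowl","jar","brush"]:
    ms=[]
    for p in (a,b):
        try: r=models.mark_of(n,p)
        except Exception as e: r=[];print(n,e)
        ms.append(r); print(n,p["shot"],[(np.round(q["uv"],1).tolist(),round(q["confidence"],2)) for q in r])
    if ms[0] and ms[1]:
        X,e=tri([ray(a,ms[0][0]["uv"]),ray(b,ms[1][0]["uv"])]);print("   ",X.round(4),np.round(e,4))
E
```

```text
pics
{'time': 0.0, 'qpos': array([-1.12697942e+00,  2.38783428e-01, -1.42734486e-02,  1.31920362e+00,
        3.06638708e-05,  1.57080716e+00]), 'joint_velocities': array([-0.00084006, -0.00025293,  0.00031649,  0.00084199,  0.00047029,
        0.00015708]), 'effort': array([-3.23416913e-03, -5.38778329e+01,  3.46440268e+01,  1.83049310e-02,
        9.14076418e-05,  1.18437706e-05]), 'ee_pos': array([ 0.22523525, -0.47370467,  0.1985688 ]), 'ee_rot': array([-4.03994465e-04,  8.45393144e-01, -5.34144079e-01, -6.10715684e-04]), 'contact_force': array([ 0.27479269,  0.27959565, -0.24584908]), 'wrist_torque': array([ 0.00501562, -0.00018664,  0.02639088]), 'grip_width': 0.9984948721002723}
0.0187
{'fx': 398.18166773109357, 'fy': 398.18166773109357, 'cx': 254.21043091024526, 'cy': 189.93744186058888, 'view': array([[ 0.71745896,  0.69654936,  0.00846385, -0.40646743],
       [-0.51991787,  0.52735971,  0.6719949 ,  0.18195136],
       [ 0.46361412, -0.48652927,  0.74050741, -1.51628934],
       [ 0.        ,  0.        ,  0.        ,  1.        ]]), 'shot': 1}
{'fx': 473.8457159581403, 'f
[... 1260 characters left out ...]
0.8), ([209.0, 264.8], 0.78), ([179.5, 195.7], 0.66)]
    [0.557  0.1629 0.2084] [0.0192 0.0192]
tin_b 1 [([297.1, 149.1], 0.83), ([238.9, 160.5], 0.76), ([289.5, 156.7], 0.6), ([347.3, 209.2], 0.6)]
tin_b 2 [([207.1, 190.6], 0.87), ([190.1, 133.4], 0.8), ([209.0, 264.8], 0.78), ([179.5, 195.7], 0.66)]
    [0.557  0.1629 0.2084] [0.0192 0.0192]
bowl 1 [([350.5, 167.9], 0.65)]
bowl 2 [([128.4, 178.0], 0.68)]
    [ 0.6275  0.4253 -0.0031] [0.0069 0.0069]
jar 1 [([307.5, 147.4], 0.74)]
jar 2 [([123.7, 231.5], 0.89)]
    [ 0.4495  0.4249 -0.0116] [0.0081 0.0081]
brush 1 [([147.5, 315.0], 0.67)]
brush 2 [([398.2, 189.2], 0.84), ([126.8, 234.0], 0.71)]
    [ 0.5767 -0.4151  0.0167] [0.0043 0.0043]
```

View pics/s0.png

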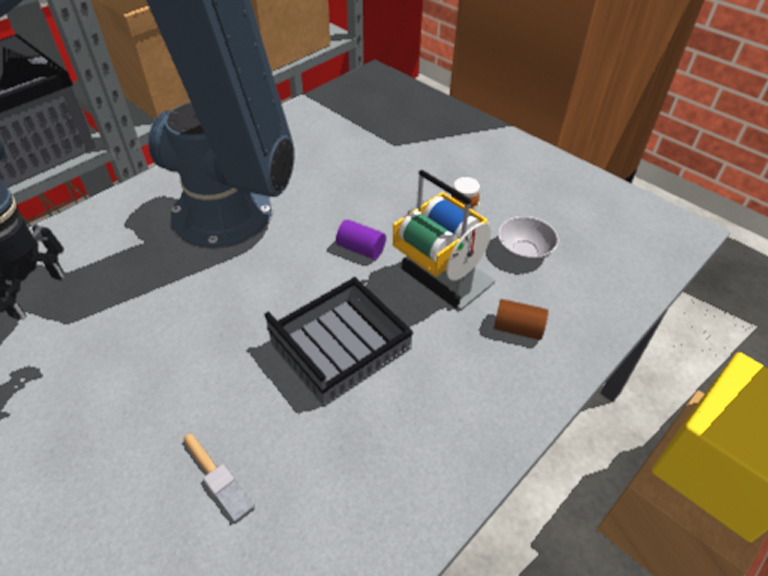

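View pics/t0.png

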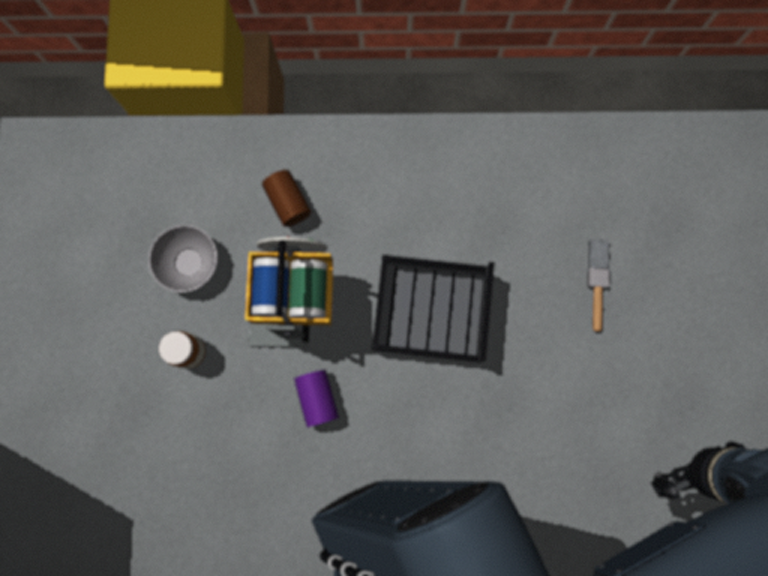

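The top view shows the yellow hopper (green and blue tins, 290,288 in the enlarged picture) and the crate to the right at (435,310). The purple (317,398) and brown (286,197) look-alikes lie on the bench. The green and blue tins inside the hopper are the ones meant. Next I'll enlarge this to fit poses.

```bash
python3 - <<'E'
from h import *
import pickle
a=viewer.snapshot("scene");b=viewer.snapshot("top")
pickle.dump((a,b),open("ab0.pkl","wb"))
save(b,"t1.png",(155,145,345,250),4.2);save(a,"s1.png",(170,105,345,270),3.6)
E
```

```text
(no output)
```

View pics/t1.png

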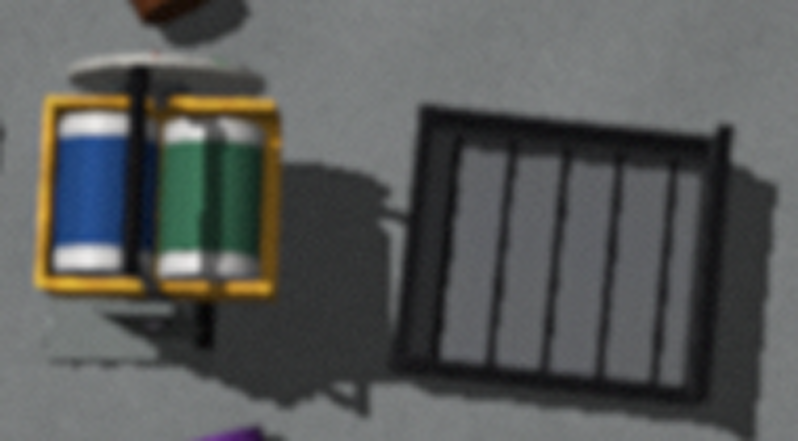

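View pics/s1.png

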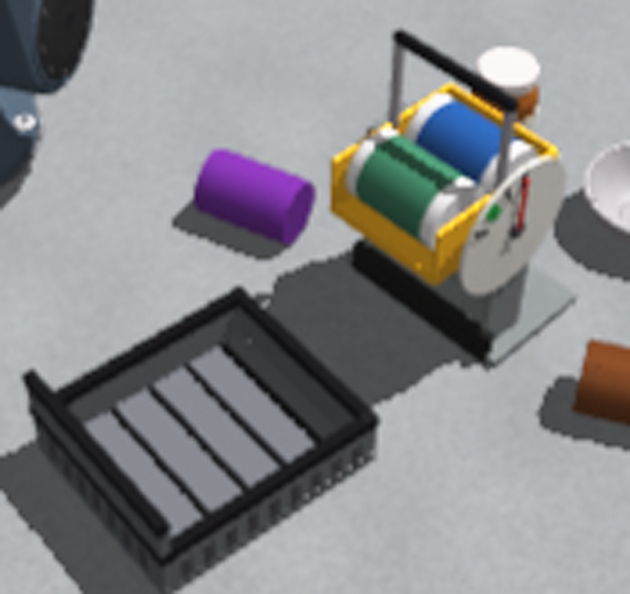

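```bash
cat > fit.py <<'E'
from h import *
from scipy.optimize import least_squares
def fit(obs,x0):
    # obs: (cam,uv,local)
    def T(q,l):
        c,s=np.cos(q[2]),np.sin(q[2]);l=np.array(l)
        return np.array([q[0]+c*l[0]-s*l[1],q[1]+s*l[0]+c*l[1],l[2]])
    f=lambda q:np.concatenate([proj(p,T(q,l))-uv for p,uv,l in obs])
    r=least_squares(f,x0,loss="soft_l1");return r.x,f(r.x).reshape(-1,2)
E
python3 - <<'E'
from fit import *
import pickle
a,b=pickle.load(open("ab0.pkl","rb"))
S=lambda u,v:np.array([(u+.5)/3.6-.5+170,(v+.5)/3.6-.5+105])
Tt=lambda u,v:np.array([(u+.5)/4.2-.5+155,(v+.5)/4.2-.5+145])
st=[(b,Tt(47,97),(.0625,.075,.19)),(b,Tt(278,99),(.0625,-.075,.19)),(b,Tt(36,290),(-.0625,.075,.19)),(b,Tt(272,296),(-.0625,-.075,.19)),
(a,S(400,37),(-.06,0,.28)),(a,S(514,103),(.06,0,.28)),(a,S(357,266),(-.085,-.02,.002)),(a,S(488,362),(.085,-.02,.002)),(b,Tt(139,70),(.06,0,.28)),(b,Tt(131,268),(-.06,0,.28))]
q,r=fit(st,[.55,.19,0]);print(q,"\n",r.round(1))
cr=[(b,Tt(421,105),(.095,.11,.06)),(b,Tt(391,372),(-.095,.11,.06)),(b,Tt(731,127),(.095,-.11,.1)),(b,Tt(703,400),(-.095,-.11,.1)),
(a,S(240,290),(-.095,.11,.06)),(a,S(376,424),(.095,.11,.06)),(a,S(30,375),(-.095,-.11,.1)),(a,S(376,455),(.095,.11,.0)),(a,S(165,593),(.095,-.11,0))]
k,r=fit(cr,[.52,-.07,0]);print(k,"\n",r.round(1))
c,s=np.cos(q[2]),np.sin(q[2])
d=k[:2]-q[:2];print("crate in stand",c*d[0]+s*d[1],-s*d[0]+c*d[1],np.degrees(k[2]-q[2]))
E
```

```text
[ 0.54581561  0.19258494 -0.02586359] 
 [[-0.5  0.3]
 [-0.7  0.7]
 [-0.1 -0.3]
 [-0.7 -0.8]
 [ 0.4  0.7]
 [-0.1  1.3]
 [-1.5  1. ]
 [-0.8  1.4]
 [-0.   0.5]
 [-0.1  0.1]]
[ 0.52202824 -0.07371439 -0.12475639] 
 [[-0.5  0.5]
 [-0.8 -0.4]
 [ 0.4  0.8]
 [ 1.   0.6]
 [ 0.5 -0.7]
 [ 1.  -1.5]
 [-1.4  0.4]
 [ 0.1  1.8]
 [ 0.5  2.2]]
crate in stand -0.01689272586996106 -0.2668254221427427 -5.666140266394689
```

```bash
cat >> h.py <<'E'
from scipy.spatial.transform import Rotation as Ro
def rot(s=None):
    s=s or read_state();w,x,y,z=s["ee_rot"];return Ro.from_quat([x,y,z,w])
def to(pos,ang=None):
    "delta in tool axes to reach world TCP pos and tool-x heading ang(deg)"
    s=read_state();R=rot(s).as_matrix();d=R.T@(np.array(pos)-s["ee_pos"])
    h=np.degrees(np.arctan2(R[1,0],R[0,0]));out=[d.round(4).tolist()]
    if ang is not None: out.append(round(float(-np.radians((ang-h+180)%360-180)),4))
    print("t",round(s["time"],2),"pos",s["ee_pos"].round(4),"head",round(h,2),"F",s["contact_force"].round(1),"g",round(s["grip_width"],3),"-> d",*out)
def wray(p,uv,s):
    x=(uv[0]-p["cx"])/p["fx"];y=(uv[1]-p["cy"])/p["fy"];r=np.hypot(x,y)
    k=np.sin(r)/max(r,1e-9);d=np.array([x*k,-y*k,-np.cos(r)])
    M=np.array(p["mount"]);R=rot(s).as_matrix()
    return R@M[:3,3]+s["ee_pos"],R@M[:3,:3]@d
def wproj(p,X,s):
    M=np.array(p["mount"]);R=rot(s).as_matrix()
    c=M[:3,:3].T@(R.T@(np.array(X)-s["ee_pos"])-M[:3,3])
    t=np.arctan2(np.hypot(c[0],c[1]),-c[2]);f=np.arctan2(-c[1],c[0])
    return np.array([p["cx"]+p["fx"]*t*np.cos(f),p["cy"]+p["fy"]*t*np.sin(f)])
E
python3 -c "
from h import *
to([.509,-.178,.19],82.85)"
```

```text
t 1.2 pos [ 0.2254 -0.4741  0.1992] head -64.57 F [ 0.6 -0.3 -0. ] g 1.0 -> d [-0.1457, -0.3833, 0.0092] -2.573
```

Call:
jog_arm(
  deltas=[
    {"xyz":[-0.146,-0.383,0.0],"yaw":-2.573,"hand":1},
    {"xyz":[-0.146,-0.383,0.0],"yaw":-2.573,"hand":1},
    {"xyz":[-0.146,-0.383,0.0],"yaw":-2.573,"hand":1},
    {"xyz":[-0.146,-0.383,0.0],"yaw":-2.573,"hand":1},
    {"xyz":[-0.146,-0.383,0.0],"yaw":-2.573,"hand":1},
  ],
)

```text
time: 1.7
ee_pos: [0.3992, -0.2919, 0.1994]
ee_rot: [0.0, 0.983, -0.185, 0.0]
contact_force: [1.5, -0.7, 0.1]
grip_width: 1.002
```

```bash
python3 -c "
from h import *
to([.509,-.178,.19],82.85)
print(read_state()['qpos'])"
```

```text
t 1.7 pos [ 0.3992 -0.2919  0.1994] head -21.27 F [ 1.5 -0.7  0.1] g 1.002 -> d [0.061, -0.1459, 0.0094] -1.8172
[-6.31301011e-01  1.85404093e-01 -8.19782869e-02  1.30284015e+00
  3.05971195e-05  1.31070488e+00]
```

Call:
jog_arm(
  deltas=[
    {"xyz":[0.061,-0.146,0.0],"yaw":-1.817,"hand":1},
    {"xyz":[0.061,-0.146,0.0],"yaw":-1.817,"hand":1},
    {"xyz":[0.061,-0.146,0.0],"yaw":-1.817,"hand":1},
    {"xyz":[0.061,-0.146,0.0],"yaw":-1.817,"hand":1},
    {"xyz":[0.061,-0.146,0.0],"yaw":-1.817,"hand":1},
  ],
)

```text
time: 2.2
ee_pos: [0.51, -0.1781, 0.1988]
ee_rot: [-0.0, 0.982, 0.19, -0.0]
contact_force: [-0.6, -0.2, 0.4]
grip_width: 1.003
```

```bash
python3 -c "
from h import *
to([.509,-.178,.19],82.85)"
```

```text
t 2.2 pos [ 0.51   -0.1781  0.1988] head 21.93 F [-0.6 -0.2  0.4] g 1.003 -> d [-0.0009, -0.0005, 0.0088] -1.0633
```

Call:
jog_arm(
  deltas=[
    {"xyz":[0,0,0],"yaw":-1.063,"hand":1},
    {"xyz":[0,0,0],"yaw":-1.063,"hand":1},
    {"xyz":[0,0,0],"yaw":-1.063,"hand":1},
    {"xyz":[0,0,0],"yaw":-1.063,"hand":1},
    {"xyz":[0,0,0],"yaw":-1.063,"hand":1},
  ],
)

```text
time: 2.7
ee_pos: [0.5086, -0.1801, 0.1992]
ee_rot: [-0.0, 0.845, 0.535, -0.0]
contact_force: [0.9, 0.3, -0.2]
grip_width: 0.999
```

Call:
jog_arm(
  deltas=[
    {"xyz":[0,0,0],"yaw":-0.313,"hand":1},
    {"xyz":[0,0,0],"yaw":-0.313,"hand":1},
    {"xyz":[0,0,0],"yaw":-0.313,"hand":1},
  ],
)

```text
time: 3.0
ee_pos: [0.5086, -0.1801, 0.1992]
ee_rot: [-0.0, 0.752, 0.659, 0.0]
contact_force: [-0.3, 0.4, 0.7]
grip_width: 0.997
```

```bash
python3 - <<'E'
from h import *
from fit import *
import pickle
to([.509,-.178,.099],82.85)
s=read_state();w=viewer.snapshot("wrist");b=viewer.snapshot("top")
pickle.dump((s,w,b),open("w1.pkl","wb"))
save(w,"w1.png",s=1.5);print({k:v for k,v in w.items() if k!="pixels"})
k=np.array([.5220,-.0737,-.1248]);c,sn=np.cos(k[2]),np.sin(k[2])
for l in [(-.095,-.11,.1),(.095,-.11,.1),(0,-.105,.1),(.095,.11,.06),(-.095,.11,.06)]:
    X=[k[0]+c*l[0]-sn*l[1],k[1]+sn*l[0]+c*l[1],l[2]];print(l,np.round(X,3),wproj(w,X,s).round(1)*1.5)
E
```

```text
t 3.0 pos [ 0.5086 -0.1801  0.1992] head 82.43 F [-0.3  0.4  0.7] g 0.997 -> d [0.0021, 0.0001, 0.1002] -0.0073
{'fx': 297.3186396354542, 'fy': 297.3186396354542, 'cx': 255.97518262917524, 'cy': 189.58050449091516, 'mount': array([[ 9.99999972e-01, -2.27970588e-04, -5.65061306e-05,
         3.71367372e-04],
       [-2.34167043e-04, -9.49137172e-01, -3.14862786e-01,
        -8.09755131e-02],
       [ 1.81473855e-05,  3.14862791e-01, -9.49137199e-01,
        -1.74724789e-01],
       [ 0.00000000e+00,  0.00000000e+00,  0.00000000e+00,
         1.00000000e+00]]), 'shot': 5}
(-0.095, -0.11, 0.1) [ 0.414 -0.171  0.1  ] [377.55 118.8 ]
(0.095, -0.11, 0.1) [ 0.603 -0.195  0.1  ] [380.4 396.3]
(0, -0.105, 0.1) [ 0.509 -0.178  0.1  ] [386.7 269.7]
(0.095, 0.11, 0.06) [0.63  0.024 0.06 ] [628.05 359.25]
(-0.095, 0.11, 0.06) [0.441 0.047 0.06 ] [658.2  140.25]
```

View pics/w1.png

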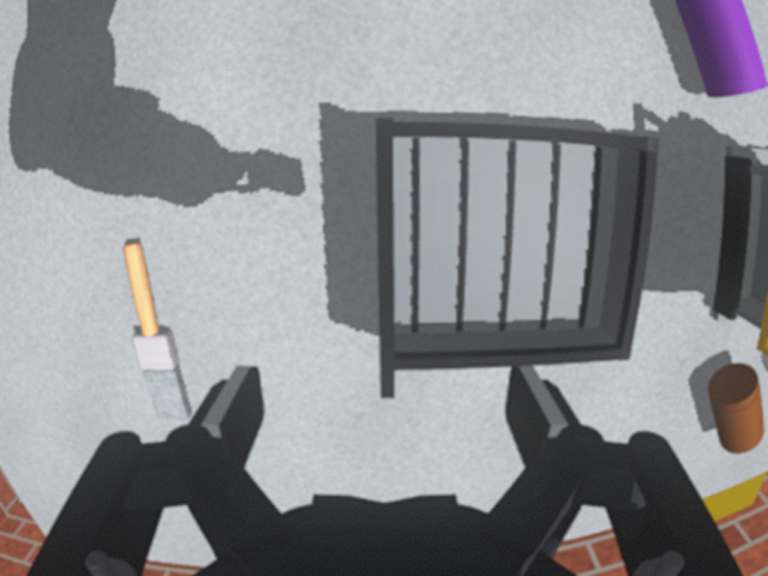

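The wrist view agrees with the fit: the tall end wall sits at column 377–390, rows 119–396, which is where it was predicted. I'll grasp it in the middle.

Call:
jog_arm(
  deltas=[
    {"xyz":[0.002,0,0.05],"yaw":-0.007,"hand":1},
    {"xyz":[0.002,0,0.09],"yaw":-0.007,"hand":1},
    {"xyz":[0.002,0,0.12],"yaw":-0.007,"hand":1},
    {"xyz":[0.002,0,0.134],"yaw":-0.007,"hand":1},
    {"xyz":[0.002,0,0.134],"yaw":-0.007,"hand":0.4},
  ],
  grip_force=60,
)

```text
time: 3.6
ee_pos: [0.5073, -0.1776, 0.0631]
ee_rot: [-0.002, 0.752, 0.659, -0.001]
contact_force: [-0.2, 0.9, -0.5]
grip_width: 0.859
```

Call:
jog_arm(
  deltas=[
    {"xyz":[0,0,0],"yaw":0,"hand":0.25},
    {"xyz":[0,0,0],"yaw":0,"hand":0.1},
    {"xyz":[0,0,0],"yaw":0,"hand":0},
    {"xyz":[0,0,0],"yaw":0,"hand":0},
    {"xyz":[0,0,0],"yaw":0,"hand":0},
  ],
)

```text
time: 4.1
ee_pos: [0.5094, -0.1784, 0.0661]
ee_rot: [0.001, 0.751, 0.66, 0.0]
contact_force: [-0.8, 1.1, 5.3]
grip_width: 0.071
```

```bash
python3 - <<'E'
from h import *
s=read_state();w=viewer.snapshot("wrist");save(w,"w2.png",s=1.5)
# stand target: crate centre (0,-.130), wall mid (0,-.235)
q=[.5458,.1926,-.0259];c,sn=np.cos(q[2]),np.sin(q[2])
for y in (-.235,-.250,-.265):
    P=[q[0]-sn*y,q[1]+c*y,s["ee_pos"][2]];print(np.round(P,4));to(P,90+np.degrees(q[2]))
E
```

```text
[ 0.5397 -0.0423  0.0661]
t 4.15 pos [ 0.5094 -0.1783  0.0661] head 82.67 F [-1.4 -0.3  5.2] g 0.074 -> d [0.1388, 0.0127, -0.0] -0.1021
[ 0.5393 -0.0573  0.0661]
t 4.15 pos [ 0.5094 -0.1783  0.0661] head 82.67 F [-1.4 -0.3  5.2] g 0.074 -> d [0.1238, 0.0143, -0.0] -0.1021
[ 0.5389 -0.0723  0.0661]
t 4.15 pos [ 0.5094 -0.1783  0.0661] head 82.67 F [-1.4 -0.3  5.2] g 0.074 -> d [0.1089, 0.0158, -0.0] -0.1021
```

View pics/w2.png

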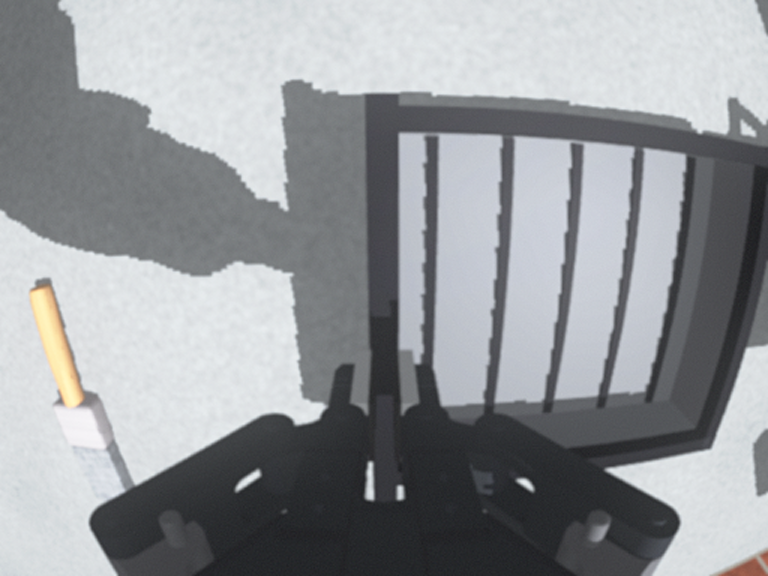

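The wall stands between both pads, around column 385. Now I'll slide the crate.

Call:
jog_arm(
  deltas=[
    {"xyz":[0.008,0.0015,0],"yaw":-0.01,"hand":0},
    {"xyz":[0.02,0.003,0],"yaw":-0.02,"hand":0},
    {"xyz":[0.033,0.005,0],"yaw":-0.035,"hand":0},
    {"xyz":[0.045,0.007,0],"yaw":-0.05,"hand":0},
    {"xyz":[0.055,0.008,0],"yaw":-0.06,"hand":0},
  ],
)

```text
time: 4.65
ee_pos: [0.5247, -0.1254, 0.0662]
ee_rot: [0.002, 0.731, 0.683, -0.0]
contact_force: [-0.2, -6.5, 4.6]
grip_width: 0.077
```

```bash
python3 - <<'E'
from h import *
to([.5389,-.0723,.066],90-1.48)
E
```

```text
t 4.65 pos [ 0.5247 -0.1254  0.0662] head 86.1 F [-0.2 -6.5  4.6] g 0.077 -> d [0.054, 0.0106, 0.0] -0.0423
```

Call:
jog_arm(
  deltas=[
    {"xyz":[0.012,0.002,0],"yaw":-0.01,"hand":0},
    {"xyz":[0.024,0.005,0],"yaw":-0.02,"hand":0},
    {"xyz":[0.036,0.008,0],"yaw":-0.032,"hand":0},
    {"xyz":[0.047,0.0105,0],"yaw":-0.042,"hand":0},
    {"xyz":[0.054,0.0105,0],"yaw":-0.042,"hand":0},
  ],
)

```text
time: 5.15
ee_pos: [0.539, -0.072, 0.0662]
ee_rot: [0.002, 0.716, 0.698, -0.0]
contact_force: [-0.3, -7.7, 5.7]
grip_width: 0.073
```

```bash
python3 - <<'E'
from h import *
import pickle
to([.5389,-.0723,.066],90-1.48)
s=read_state();w=viewer.snapshot("wrist");b=viewer.snapshot("top");a=viewer.snapshot("scene")
pickle.dump((s,w,b,a),open("w3.pkl","wb"))
save(w,"w3.png",s=1.5);save(b,"t3.png",(155,145,325,250),4.6);save(a,"s3.png",(180,105,345,270),3.6)
E
```

```text
t 5.15 pos [ 0.539  -0.072   0.0662] head 88.51 F [-0.3 -7.7  5.7] g 0.073 -> d [-0.0003, -0.0001, 0.0002] -0.0002
```

View pics/w3.png

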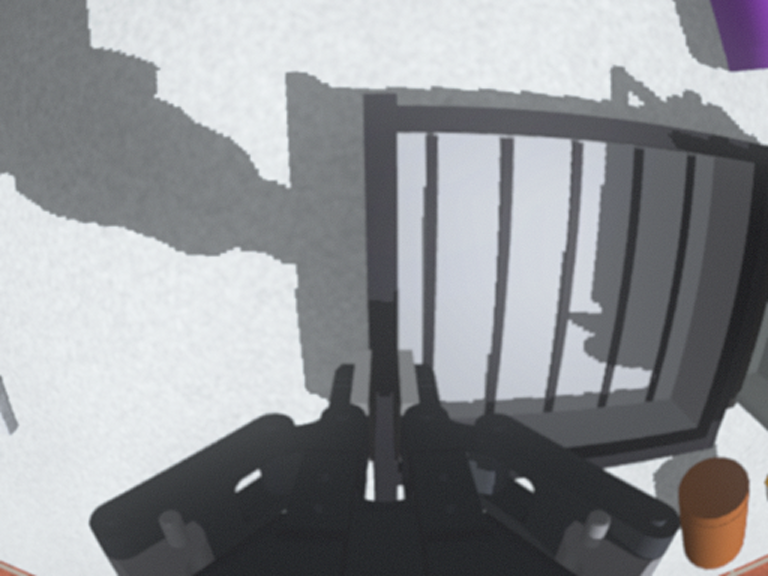

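View pics/t3.png

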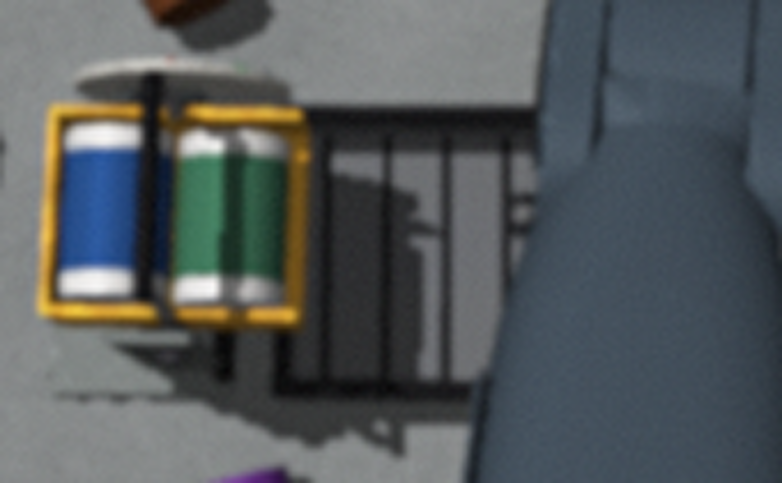

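View pics/s3.png

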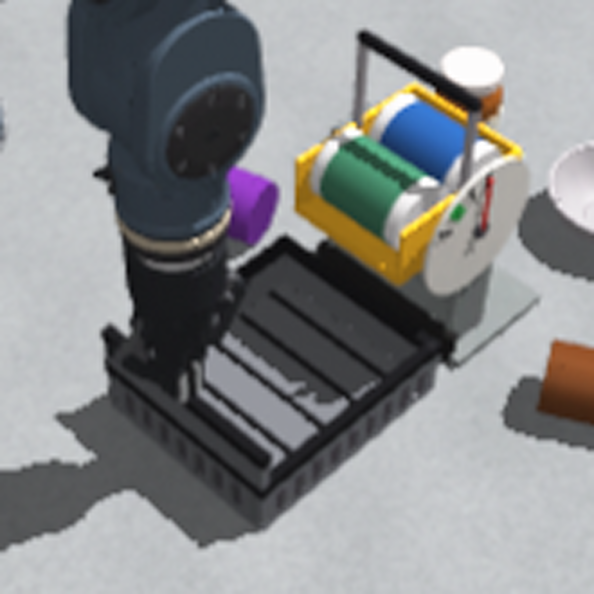

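Square so far, with about 30 mm of gap left. Continuing slowly.

Call:
jog_arm(
  deltas=[
    {"xyz":[0.006,0,0],"yaw":0,"hand":0},
    {"xyz":[0.012,0,0],"yaw":0,"hand":0},
    {"xyz":[0.018,0,0],"yaw":0,"hand":0},
    {"xyz":[0.023,0,0],"yaw":0,"hand":0},
    {"xyz":[0.025,0,0],"yaw":0,"hand":0},
  ],
)

```text
time: 5.8
ee_pos: [0.5393, -0.0475, 0.0662]
ee_rot: [0.001, 0.716, 0.698, -0.0]
contact_force: [-0.2, -7.9, 6.4]
grip_width: 0.073
```

Call:
jog_arm(
  deltas=[
    {"xyz":[0.001,0,0],"yaw":0,"hand":0},
    {"xyz":[0.002,0,0],"yaw":0,"hand":0},
    {"xyz":[0.003,0,0],"yaw":0,"hand":0},
  ],
)

```text
time: 6.1
ee_pos: [0.5394, -0.0448, 0.0662]
ee_rot: [0.002, 0.717, 0.698, -0.0]
contact_force: [-0.1, -6.8, 6.8]
grip_width: 0.069
```

```bash
python3 - <<'E'
from h import *
import pickle
to([.5397,-.0423,.066],90-1.48)
s=read_state();w=viewer.snapshot("wrist");b=viewer.snapshot("top");a=viewer.snapshot("scene")
pickle.dump((s,w,b,a),open("w4.pkl","wb"))
save(w,"w4.png",(250,50,512,384),2);save(b,"t4.png",(155,145,325,250),4.6);save(a,"s4.png",(190,115,320,260),4)
E
```

```text
t 6.1 pos [ 0.5394 -0.0448  0.0662] head 88.46 F [-0.1 -6.8  6.8] g 0.069 -> d [0.0025, 0.0002, 0.0001] -0.0011
```

View pics/t4.png

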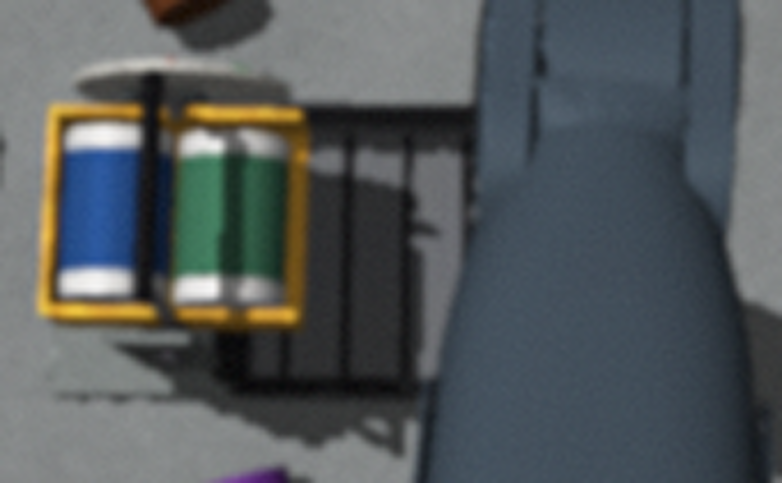

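View pics/s4.png

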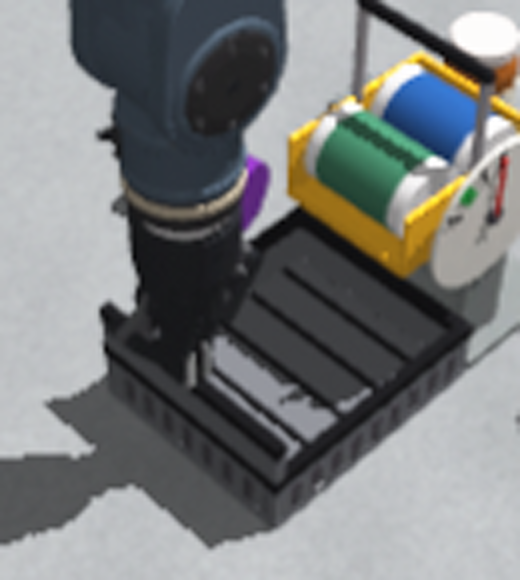

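View pics/w4.png

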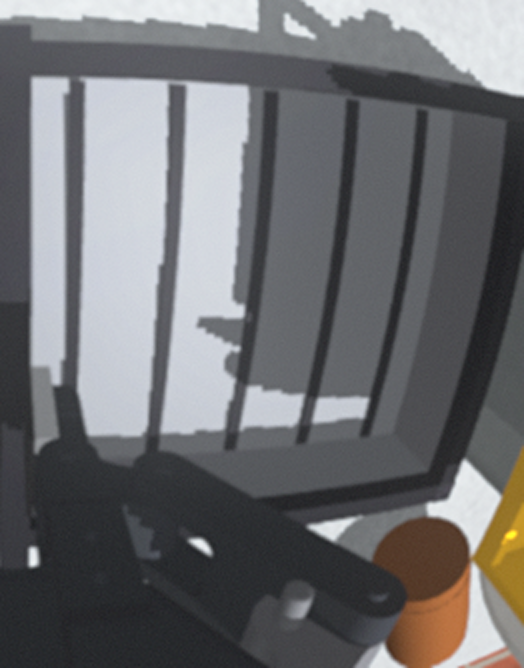

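Call:
jog_arm(
  deltas=[
    {"xyz":[0.001,0,0],"yaw":0,"hand":0},
    {"xyz":[0.002,0,0],"yaw":0,"hand":0},
    {"xyz":[0.003,0,0],"yaw":0,"hand":0},
  ],
)

```text
time: 6.55
ee_pos: [0.5393, -0.0427, 0.0661]
ee_rot: [0.002, 0.717, 0.697, -0.001]
contact_force: [-1.3, -14.7, 6.2]
grip_width: 0.073
```

Call:
jog_arm(
  deltas=[
    {"xyz":[0.001,0,0],"yaw":0,"hand":0},
    {"xyz":[0.002,0,0],"yaw":0,"hand":0},
    {"xyz":[0.002,0,0],"yaw":0,"hand":0},
  ],
)

```text
time: 6.85
ee_pos: [0.5385, -0.0424, 0.0661]
ee_rot: [0.003, 0.717, 0.697, -0.003]
contact_force: [-4.3, -19.3, 8.6]
grip_width: 0.07
```

```bash
python3 - <<'E'
from h import *
import pickle
to([.5397,-.0423,.066],90-1.48);print(read_state()["wrist_torque"])
a=viewer.snapshot("scene");b=viewer.snapshot("top")
pickle.dump((a,b),open("w5.pkl","wb"))
save(a,"s5.png",(190,115,340,265),4)
E
```

```text
t 6.85 pos [ 0.5385 -0.0424  0.0661] head 88.36 F [ -4.3 -19.3   8.6] g 0.07 -> d [0.0001, 0.0012, 0.0001] -0.0028
[-4.09040294  0.85123848  0.00834769]
```

View pics/s5.png

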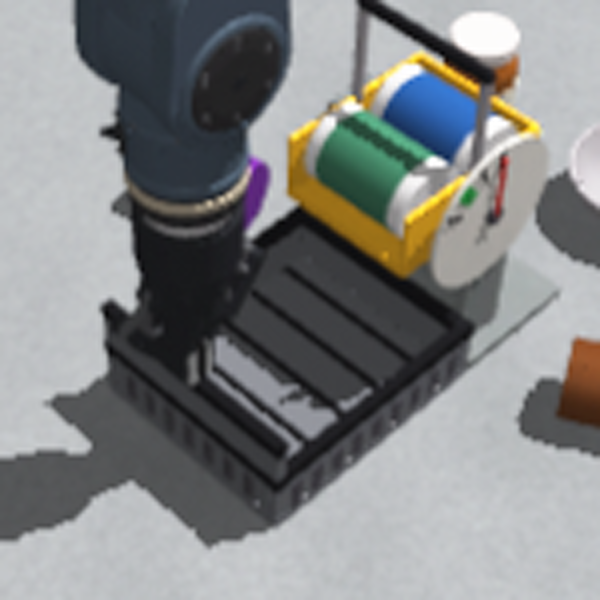

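Call:
jog_arm(
  deltas=[
    {"xyz":[0,0,0],"yaw":0,"hand":0.1},
    {"xyz":[0,0,0],"yaw":0,"hand":0.3},
    {"xyz":[0,0,0],"yaw":0,"hand":0.6},
    {"xyz":[0,0,0],"yaw":0,"hand":0.6},
  ],
)

```text
time: 7.35
ee_pos: [0.5388, -0.0381, 0.0652]
ee_rot: [-0.0, 0.716, 0.698, 0.0]
contact_force: [-0.2, 1.0, -0.5]
grip_width: 0.592
```

Call:
jog_arm(
  deltas=[
    {"xyz":[0,0,-0.04],"yaw":0,"hand":0.6},
    {"xyz":[0,0,-0.09],"yaw":0,"hand":0.6},
    {"xyz":[-0.04,0,-0.13],"yaw":0,"hand":0.6},
    {"xyz":[-0.06,0,-0.16],"yaw":0,"hand":0.6},
    {"xyz":[-0.06,0,-0.18],"yaw":0,"hand":0.6},
  ],
)

```text
time: 7.85
ee_pos: [0.5379, -0.1004, 0.2481]
ee_rot: [0.001, 0.717, 0.697, 0.001]
contact_force: [0.6, 0.3, -0.8]
grip_width: 0.6
```

```bash
python3 - <<'E'
from h import *
import pickle
to([.5397,-.0423,.27],90-1.48)
s=read_state();w=viewer.snapshot("wrist");b=viewer.snapshot("top");a=viewer.snapshot("scene")
pickle.dump((s,w,b,a),open("w6.pkl","wb"))
save(w,"w6.png",(200,30,512,290),2.5);save(b,"t6.png",(155,145,325,250),4.6);save(a,"s6.png",(190,115,340,265),4)
E
```

```text
t 7.85 pos [ 0.5379 -0.1004  0.2481] head 88.42 F [ 0.6  0.3 -0.8] g 0.6 -> d [0.0581, 0.0002, -0.022] -0.0017
```

View pics/t6.png

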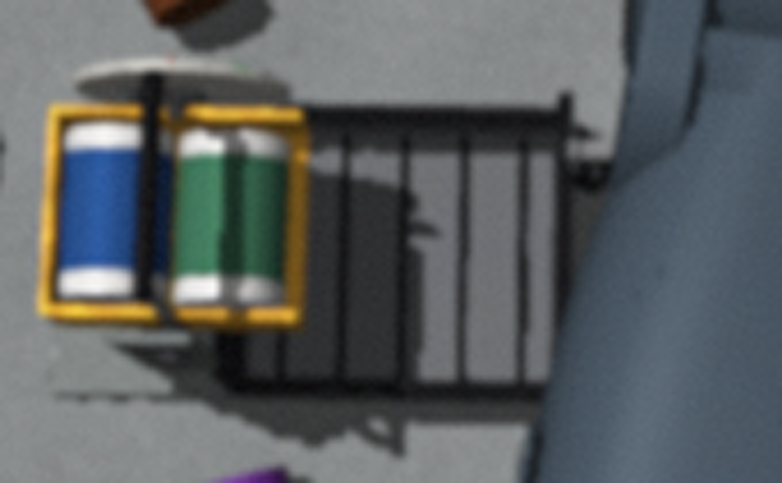

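View pics/w6.png

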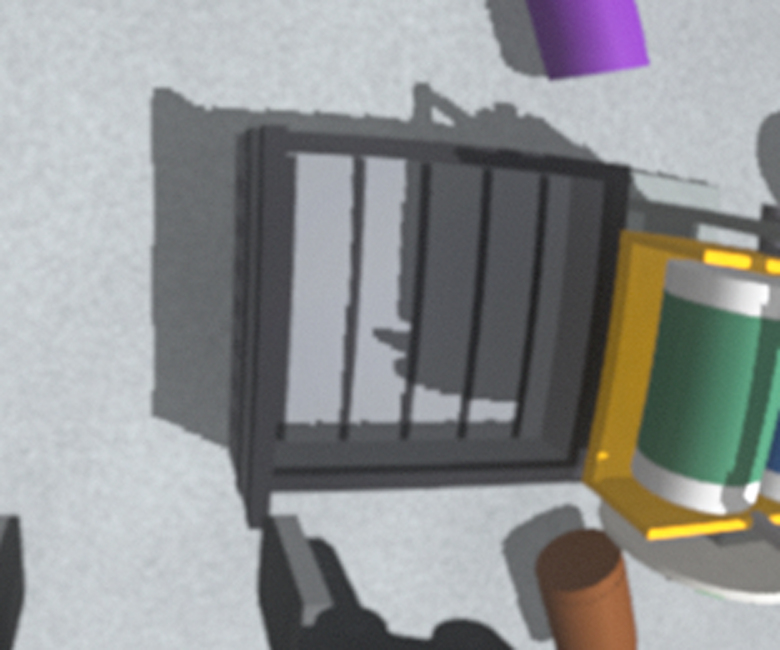

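View pics/s6.png

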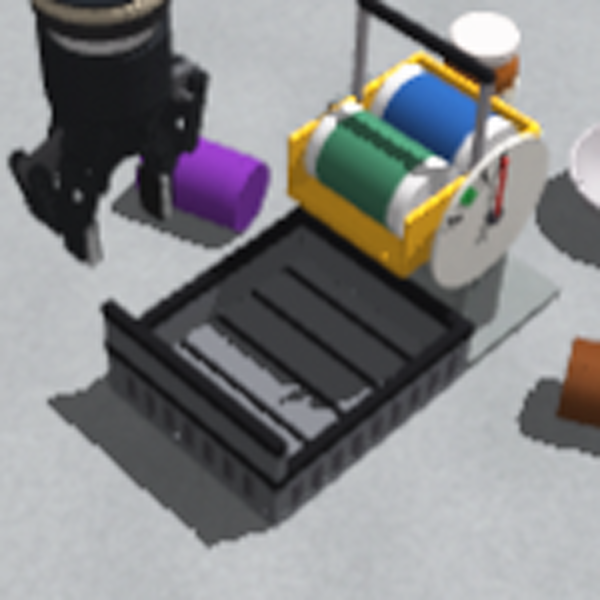

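```bash
python3 - <<'E'
from fit import *
import pickle
s,w,b,a=pickle.load(open("w6.pkl","rb"))
S=lambda u,v:np.array([(u+.5)/4-.5+190,(v+.5)/4-.5+115])
Tt=lambda u,v:np.array([(u+.5)/4.6-.5+155,(v+.5)/4.6-.5+145])
W=lambda u,v:np.array([(u+.5)/2.5-.5+200,(v+.5)/2.5-.5+30])
cr=[(b,Tt(571,95),(.095,-.11,.1)),(b,Tt(220,396),(-.095,.11,.06)),
(a,S(303,206),(-.095,.11,.06)),(a,S(474,326),(.095,.11,.06)),(a,S(107,305),(-.095,-.11,.1)),(a,S(278,523),(.095,-.11,.0)),(a,S(470,355),(.095,.11,.0))]
k,r=fit(cr,[.54,.07,0]);print(k,"\n",r.round(1))
q=[.5458,.1926,-.0259]
c,sn=np.cos(q[2]),np.sin(q[2])
d=k[:2]-q[:2];print("crate in stand",c*d[0]+sn*d[1],-sn*d[0]+c*d[1],np.degrees(k[2]-q[2]))
# wrist ray estimates: crate corners
for n,uv,z in [("tall-x",(264,127),.1),("tall+x",(257,526),.1),("low-x+y",(628,170),.06),]:
    o,dd=wray(w,W(*uv),s);X=o+dd*(z-o[2])/dd[2];e=X[:2]-q[:2];print(n,X.round(4),"stand",round(c*e[0]+sn*e[1],4),round(-sn*e[0]+c*e[1],4))
# overlay predicted
for n,l in [("hop -x-y",(-.0625,-.075,.19)),("hop+x-y",(.0625,-.075,.19)),("base-x",(-.095,.06,0.0)),("stop-x",(-.085,-.02,.0375)),("stop+x",(.085,-.02,.0375))]:
    X=[q[0]+c*l[0]-sn*l[1],q[1]+sn*l[0]+c*l[1],l[2]]
    print(n,((wproj(w,X,s)-[200,30])*2.5).round(0),((proj(b,X)-[155,145])*4.6).round(0),((proj(a,X)-[190,115])*4).round(0))
E
```

```text
[ 0.54053117  0.06574361 -0.02209776] 
 [[-0.7  0.7]
 [ 0.2  0.3]
 [ 0.4 -0.7]
 [ 0.6 -0.6]
 [-0.5  0.2]
 [ 0.2  1.5]
 [-0.4  4.3]]
crate in stand -0.0019818458923070575 -0.12695028935443958 0.21785209364404903
tall-x [ 0.4429 -0.0447  0.1   ] stand -0.0968 -0.2399
tall+x [ 0.632  -0.0451  0.1   ] stand 0.0923 -0.2354
low-x+y [0.4503 0.1741 0.06  ] stand -0.095 -0.021
hop -x-y [703. 254.] [293. 319.] [288. 139.]
hop+x-y [644. 544.] [299. 110.] [410. 223.]
base-x [667. 179.] [114. 398.] [363. 209.]
stop-x [606. 184.] [228. 380.] [311. 229.]
stop+x [569. 455.] [237. 124.] [462. 338.]
```

```bash
python3 - <<'E'
from fit import *
import pickle
s,w,b,a=pickle.load(open("w6.pkl","rb"))
save(w,"w6a.png",(285,70,335,250),3.3)
save(w,"w6b.png",(400,70,512,250),3.3)
cx,cy,yaw=.5424,.0626,-.0259
im=cv2.resize(w["pixels"][30:290,200:512],None,fx=2.5,fy=2.5,interpolation=cv2.INTER_CUBIC).copy()
c,sn=np.cos(yaw),np.sin(yaw)
for seg in [((-.095,-.11,.1),(.095,-.11,.1)),((-.095,.11,.06),(.095,.11,.06)),((.095,-.11,.06),(.095,.11,.06)),((-.095,-.11,.06),(-.095,.11,.06))]:
    P=[]
    for t in np.linspace(0,1,20):
        l=np.array(seg[0])*(1-t)+np.array(seg[1])*t
        X=[cx+c*l[0]-sn*l[1],cy+sn*l[0]+c*l[1],l[2]];P.append((wproj(w,X,s)-[200,30])*2.5)
    cv2.polylines(im,[np.int32(P)],False,(255,0,0),1)
cv2.imwrite("pics/w6o.png",im[:,:,::-1])
E
```

```text
(no output)
```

View pics/w6o.png

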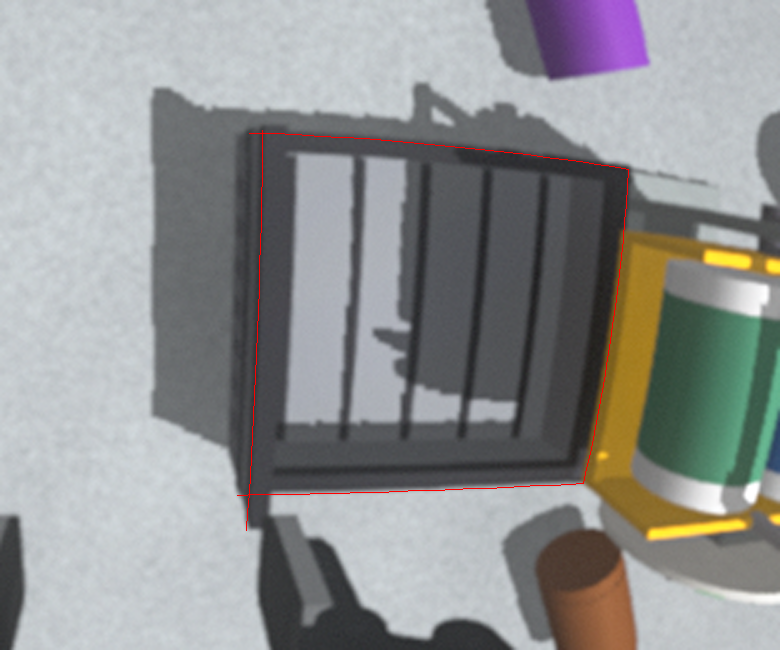

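The ideal placement (centre 130 mm from the stand, square) is overlaid in red and matches the crate's rim to 1–2 px. The crate is placed. Next is the bar.

```bash
python3 - <<'E'
from h import *
to([.5458,.1926,.35],88.52)
E
```

```text
t 8.0 pos [ 0.538  -0.0985  0.2462] head 88.5 F [ 0.5  0.1 -0.5] g 0.601 -> d [0.2912, 0.0005, -0.1038] -0.0003
```

Call:
jog_arm(
  deltas=[
    {"xyz":[0,0,-0.05],"yaw":0,"hand":0.6},
    {"xyz":[0.02,0,-0.095],"yaw":0,"hand":0.6},
    {"xyz":[0.068,0,-0.104],"yaw":0,"hand":0.6},
    {"xyz":[0.118,0,-0.104],"yaw":0,"hand":0.6},
    {"xyz":[0.168,0,-0.104],"yaw":0,"hand":0.6},
  ],
)

```text
time: 8.5
ee_pos: [0.5413, 0.0716, 0.3483]
ee_rot: [-0.0, 0.716, 0.698, -0.0]
contact_force: [1.6, 0.8, -0.3]
grip_width: 0.6
```

```bash
python3 - <<'E'
from h import *
import pickle
to([.5458,.1926,.35],88.52)
s=read_state();w=viewer.snapshot("wrist");pickle.dump((s,w),open("w7.pkl","wb"));save(w,"w7.png",s=1.5)
q=[.5458,.1926,-.0259];c,sn=np.cos(q[2]),np.sin(q[2])
for l in [(-.06,0,.28),(.06,0,.28),(-.0625,-.075,.19),(-.0625,.075,.19)]:
    X=[q[0]+c*l[0]-sn*l[1],q[1]+sn*l[0]+c*l[1],l[2]];print(l,(wproj(w,X,s)*1.5).round(0))
E
```

```text
t 8.5 pos [0.5413 0.0716 0.3483] head 88.51 F [ 1.6  0.8 -0.3] g 0.6 -> d [0.121, 0.0013, -0.0017] -0.0002
(-0.06, 0, 0.28) [590. 190.]
(0.06, 0, 0.28) [566. 373.]
(-0.0625, -0.075, 0.19) [445. 169.]
(-0.0625, 0.075, 0.19) [623. 179.]
```

View pics/w7.png

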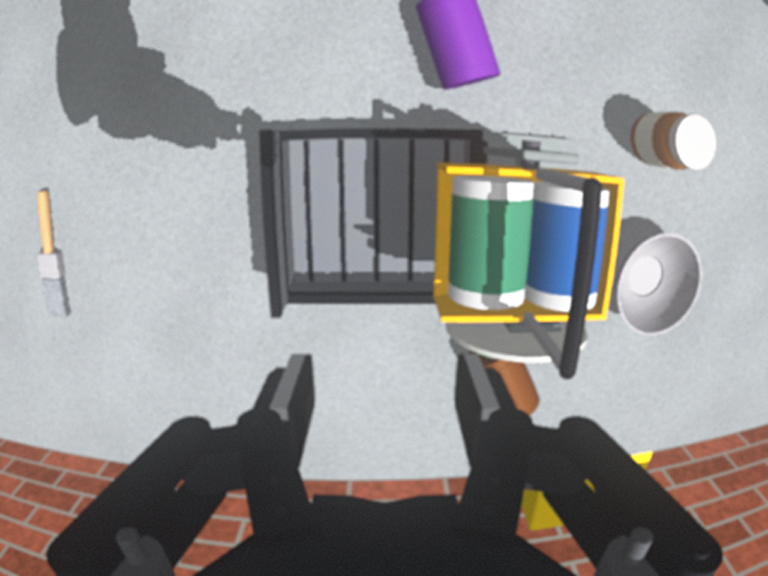

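The bar is seen from (592,185) to (569,372), against a prediction of (590,190) to (566,373). That confirms its position and height.

Call:
jog_arm(
  deltas=[
    {"xyz":[0.05,0.001,0],"yaw":0,"hand":0.6},
    {"xyz":[0.1,0.001,0],"yaw":0,"hand":0.6},
    {"xyz":[0.122,0.001,0],"yaw":0,"hand":0.6},
    {"xyz":[0.122,0.001,0],"yaw":0,"hand":0.6},
  ],
)

```text
time: 8.95
ee_pos: [0.545, 0.195, 0.347]
ee_rot: [-0.001, 0.714, 0.7, -0.001]
contact_force: [0.4, 0.0, -0.6]
grip_width: 0.602
```

```bash
python3 - <<'E'
from h import *
to([.5458,.1926,.262],88.52)
w=viewer.snapshot("wrist");save(w,"w8.png",s=1.5)
E
```

```text
t 8.95 pos [0.545 0.195 0.347] head 88.8 F [ 0.4  0.  -0.6] g 0.602 -> d [-0.0024, 0.0011, 0.085] 0.0048
```

View pics/w8.png

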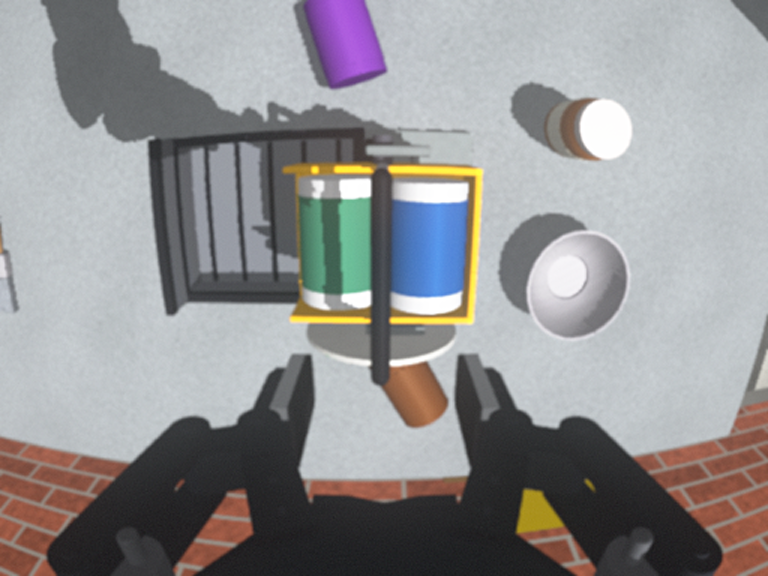

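Call:
jog_arm(
  deltas=[
    {"xyz":[0,0.001,0.04],"yaw":0,"hand":0.6},
    {"xyz":[0,0.001,0.075],"yaw":0,"hand":0.6},
    {"xyz":[0,0.001,0.085],"yaw":0,"hand":0.5},
    {"xyz":[0,0.001,0.085],"yaw":0,"hand":0.3},
    {"xyz":[0,0.001,0.085],"yaw":0,"hand":0.28},
  ],
)

```text
time: 9.5
ee_pos: [0.5472, 0.1911, 0.2657]
ee_rot: [0.0, 0.716, 0.698, 0.001]
contact_force: [0.5, 0.5, 0.5]
grip_width: 0.279
```

```bash
cat > arc.py <<'E'
from h import *
def arc(th0=0):
    q=[.5458,.1926,-.0259];c,sn=np.cos(q[2]),np.sin(q[2])
    s=read_state();R=rot(s).as_matrix()
    print("t",round(s["time"],2),s["ee_pos"].round(4),s["contact_force"].round(1),round(s["grip_width"],3))
    e=s["ee_pos"][:2]-q[:2];print("tcp in stand",round(c*e[0]+sn*e[1],4),round(-sn*e[0]+c*e[1],4))
    return s,R
E
python3 - <<'E'
from arc import *
arc()
w=viewer.snapshot("wrist");a=viewer.snapshot("scene");save(w,"w9.png",(130,120,400,384),2.2);save(a,"s9.png",(190,60,340,230),3.5)
E
```

```text
t 9.5 [0.5472 0.1911 0.2657] [0.5 0.5 0.5] 0.279
tcp in stand 0.0015 -0.0015
```

View pics/w9.png

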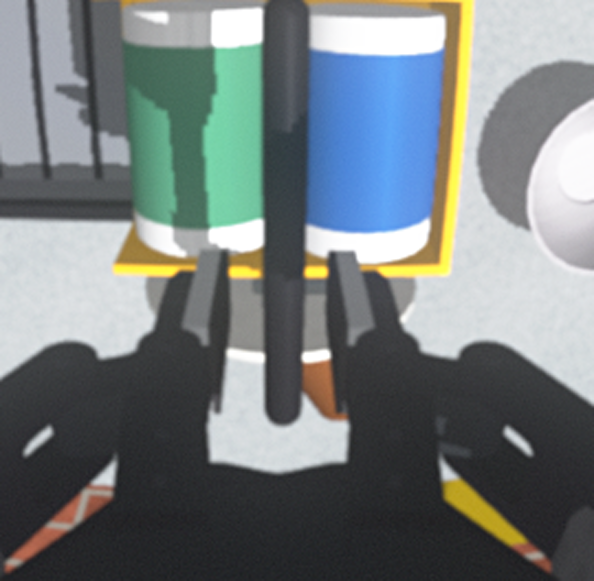

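View pics/s9.png

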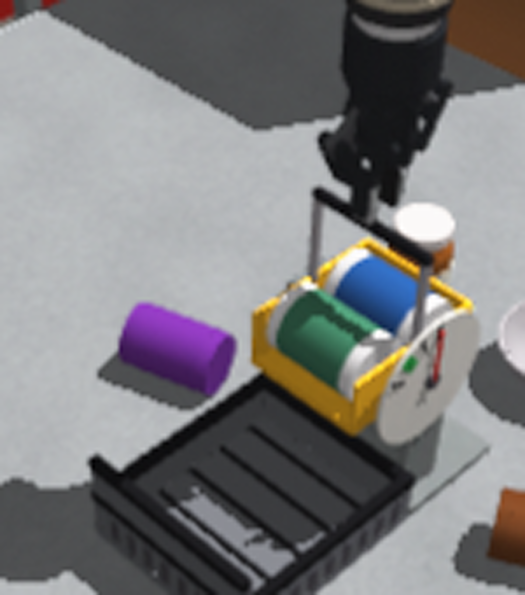

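Call:
jog_arm(
  deltas=[
    {"xyz":[-0.006,0,0],"yaw":0,"hand":0.28},
    {"xyz":[-0.013,0,0],"yaw":0,"hand":0.28},
    {"xyz":[-0.021,0,0.001],"yaw":0,"hand":0.28},
    {"xyz":[-0.029,0,0.002],"yaw":0,"hand":0.28},
    {"xyz":[-0.037,0,0.004],"yaw":0,"hand":0.28},
  ],
)

```text
time: 10.1
ee_pos: [0.5458, 0.1536, 0.2603]
ee_rot: [0.0, 0.716, 0.698, 0.0]
contact_force: [0.7, -0.9, 0.5]
grip_width: 0.279
```

```bash
python3 - <<'E'
from arc import *
arc()
w=viewer.snapshot("wrist");a=viewer.snapshot("scene");save(w,"w10.png",(130,120,400,384),2.2);save(a,"s10.png",(250,120,340,200),7)
E
```

```text
t 10.1 [0.5458 0.1536 0.2603] [ 0.7 -0.9  0.5] 0.279
tcp in stand 0.001 -0.039
```

View pics/s10.png

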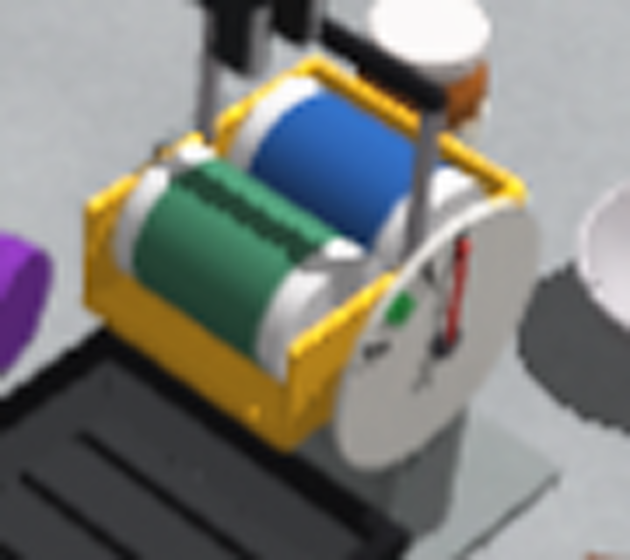

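View pics/w10.png

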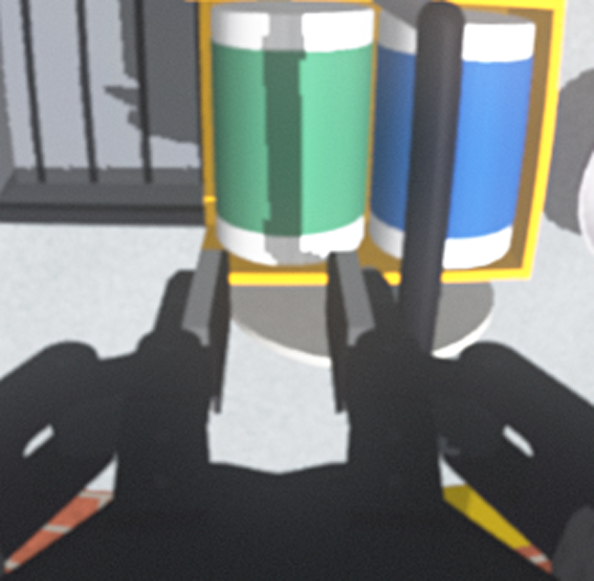

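The fingers passed over the bar without force and the hopper is still level (pointer at 0). I'll check the bar height by triangulation.

```bash
python3 - <<'E'
from h import *
import pickle
s7,w7=pickle.load(open("w7.pkl","rb"));a,b=pickle.load(open("ab0.pkl","rb"))
s8=read_state();w10=viewer.snapshot("wrist");a2=viewer.snapshot("scene")
to([.5458,.1926,.262],88.52)
for p in (w10,a2):
    r=models.mark_of("hopper_bar",p);print([(np.round(q["uv"],1),round(q["confidence"],2)) for q in r])
S=lambda u,v:np.array([(u+.5)/3.6-.5+170,(v+.5)/3.6-.5+105])
Tt=lambda u,v:np.array([(u+.5)/4.2-.5+155,(v+.5)/4.2-.5+145])
E7=[np.array((592,185))/1.5,np.array((569,372))/1.5]
for i,(su,tu) in enumerate([((400,37),(139,268)),((514,103),(139,70))]):
    su=S(*su);tu=Tt(131,268) if i==0 else Tt(139,70)
    print(tri([ray(a,su),ray(b,tu)]),tri([ray(a,su),ray(b,tu),wray(w7,E7[i],s7)]),tri([ray(b,tu),wray(w7,E7[i],s7)]))
save(w7,"w7c.png",(340,90,460,290),3)
E
```

```text
t 10.3 pos [0.5458 0.1541 0.2602] head 88.48 F [ 0.5 -0.4  0.2] g 0.283 -> d [0.0384, -0.001, -0.0018] -0.0007
[(array([322.5, 231.3]), 0.78)]
[(array([296.2, 124.3]), 0.69)]
(array([0.48541083, 0.19320271, 0.28293728]), [np.float64(0.0004063050695642612), np.float64(0.00040630506956412793)]) (array([0.48433495, 0.19380794, 0.28216457]), [np.float64(0.0001859494159547512), np.float64(0.0014580351203854305), np.float64(0.001567982754799489)]) (array([0.48398356, 0.1930073 , 0.28481535]), [np.float64(0.0014504027277447058), np.float64(0.0014504027277448344)])
(array([0.60592159, 0.19021179, 0.28530742]), [np.float64(6.907139257194428e-05), np.float64(6.907139257219795e-05)]) (array([0.60496938, 0.19135426, 0.28356355]), [np.float64(0.0005052659546584811), np.float64(0.0015992661367744973), np.float64(0.0015315032097202184)]) (array([0.60584569, 0.19186037, 0.28112075]), [np.float64(0.001463514397026225), np.float64(0.0014635143970262862)])
```

View pics/w7c.png

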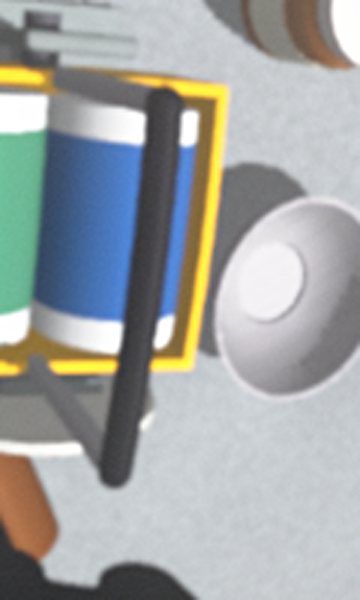

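```bash
python3 - <<'E'
from h import *
s=read_state();w=viewer.snapshot("wrist");R=rot(s).as_matrix()
f=lambda l:((wproj(w,s["ee_pos"]+R@np.array(l),s)-[130,120])*2.2).round(0)
for z in (.0,-.005,-.01,-.015,-.02,-.03): print(z,f([0,0,z]),f([.0119,0,z]),f([.0119,-.011,z]),f([.0119,.011,z]))
save(w,"w11.png",(180,190,350,330),4.5)
E
```

```text
0.0 [276. 227.] [316. 227.] [317. 193.] [315. 260.]
-0.005 [276. 235.] [317. 235.] [318. 199.] [316. 268.]
-0.01 [276. 242.] [318. 242.] [319. 206.] [317. 276.]
-0.015 [276. 250.] [319. 250.] [320. 213.] [318. 285.]
-0.02 [276. 259.] [320. 259.] [322. 221.] [319. 294.]
-0.03 [276. 277.] [323. 277.] [324. 238.] [321. 314.]
```

View pics/w11.png

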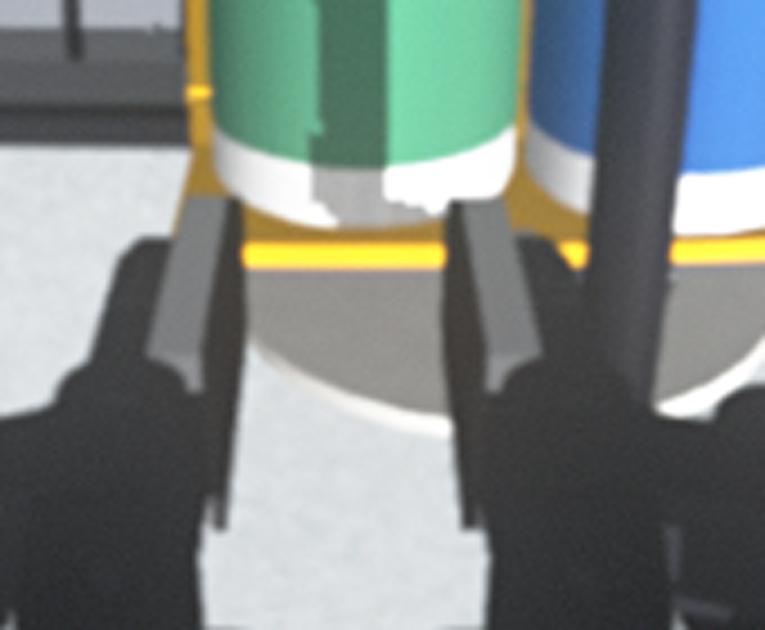

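The bar is at z≈0.282, y≈0.192, as assumed. The pad tips sit farther back than I took them to be when part open (tip row 251, against 227 for the TCP), so I was too shallow. I'll go back and descend about 22 mm deeper, which still leaves 30 mm above the tins.

Call:
jog_arm(
  deltas=[
    {"xyz":[0,0,-0.04],"yaw":0,"hand":0.4},
    {"xyz":[0,0,-0.075],"yaw":0,"hand":0.6},
    {"xyz":[0.03,0,-0.08],"yaw":0,"hand":0.6},
    {"xyz":[0.038,0,-0.08],"yaw":0,"hand":0.6},
    {"xyz":[0.038,0,-0.08],"yaw":0,"hand":0.6},
  ],
)

```text
time: 10.95
ee_pos: [0.5467, 0.1936, 0.3396]
ee_rot: [-0.0, 0.715, 0.699, -0.0]
contact_force: [0.3, 0.5, -0.3]
grip_width: 0.6
```

```bash
python3 - <<'E'
from h import *
to([.5458,.192,.24],88.52)
E
```

```text
t 10.95 pos [0.5467 0.1936 0.3396] head 88.64 F [ 0.3  0.5 -0.3] g 0.6 -> d [-0.0016, -0.0008, 0.0996] 0.0021
```

Call:
jog_arm(
  deltas=[
    {"xyz":[-0.001,0,0.045],"yaw":0,"hand":0.6},
    {"xyz":[-0.001,0,0.08],"yaw":0,"hand":0.6},
    {"xyz":[-0.001,0,0.1],"yaw":0,"hand":0.4},
    {"xyz":[-0.001,0,0.1],"yaw":0,"hand":0.28},
    {"xyz":[-0.001,0,0.1],"yaw":0,"hand":0.28},
  ],
)

```text
time: 11.45
ee_pos: [0.5465, 0.1909, 0.2404]
ee_rot: [-0.0, 0.716, 0.698, -0.0]
contact_force: [0.6, -0.1, 1.0]
grip_width: 0.278
```

Call:
jog_arm(
  deltas=[
    {"xyz":[-0.005,0,0],"yaw":0,"hand":0.28},
    {"xyz":[-0.01,0,0],"yaw":0,"hand":0.28},
    {"xyz":[-0.015,0,0],"yaw":0,"hand":0.28},
  ],
)

```text
time: 11.75
ee_pos: [0.5469, 0.1772, 0.2416]
ee_rot: [-0.0, 0.716, 0.698, 0.002]
contact_force: [0.1, 5.1, -0.7]
grip_width: 0.279
```

```bash
python3 - <<'E'
from arc import *
arc()
w=viewer.snapshot("wrist");a=viewer.snapshot("scene");save(w,"w12.png",(130,120,400,384),2.2);save(a,"s12.png",(250,100,340,200),6)
E
```

```text
t 11.75 [0.5469 0.1772 0.2416] [ 0.1  5.1 -0.7] 0.279
tcp in stand 0.0015 -0.0154
```

View pics/s12.png

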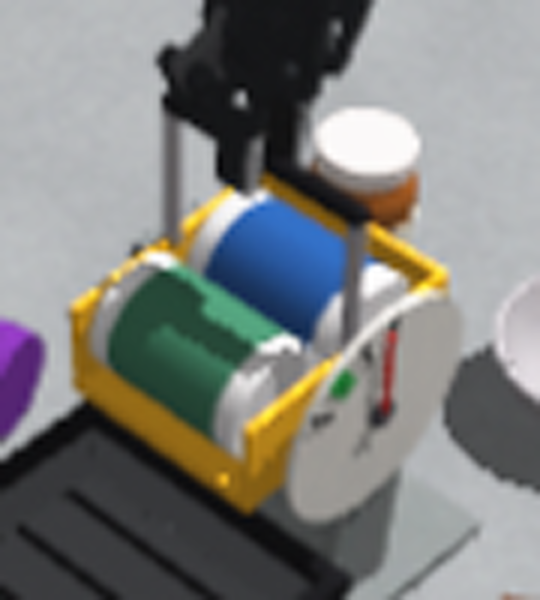

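View pics/w12.png

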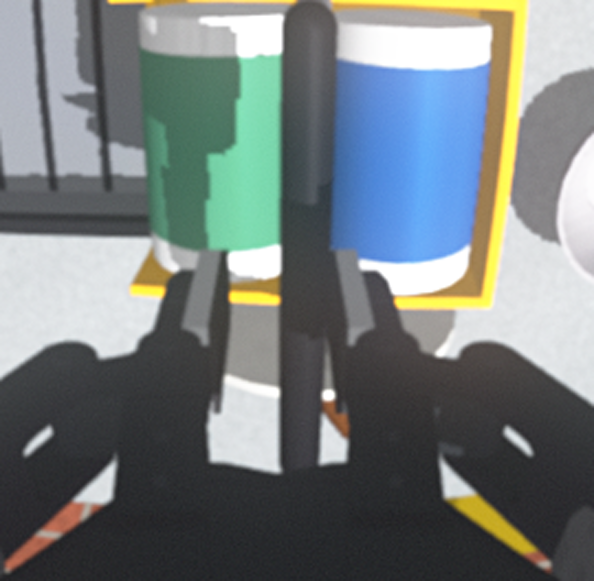

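The bar now rests against the finger, with 5 N felt. Tipping in stages.

Call:
jog_arm(
  deltas=[
    {"xyz":[-0.0065,0,0.001],"yaw":0,"hand":0.28},
    {"xyz":[-0.013,0,0.002],"yaw":0,"hand":0.28},
    {"xyz":[-0.0195,0,0.004],"yaw":0,"hand":0.28},
    {"xyz":[-0.026,0,0.005],"yaw":0,"hand":0.28},
    {"xyz":[-0.032,0,0.007],"yaw":0,"hand":0.28},
  ],
)

```text
time: 12.35
ee_pos: [0.5457, 0.1439, 0.2332]
ee_rot: [0.0, 0.716, 0.698, 0.0]
contact_force: [0.7, 4.3, 2.7]
grip_width: 0.279
```

```bash
python3 - <<'E'
from arc import *
arc()
w=viewer.snapshot("wrist");a=viewer.snapshot("scene");save(w,"w13.png",(130,120,400,384),2.2);save(a,"s13.png",(250,100,340,200),6)
E
```

```text
t 12.35 [0.5457 0.1439 0.2332] [0.7 4.3 2.7] 0.279
tcp in stand 0.0012 -0.0487
```

View pics/s13.png

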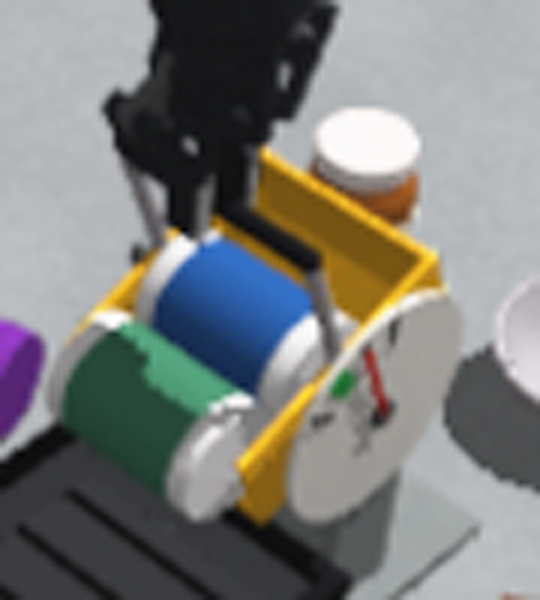

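View pics/w13.png

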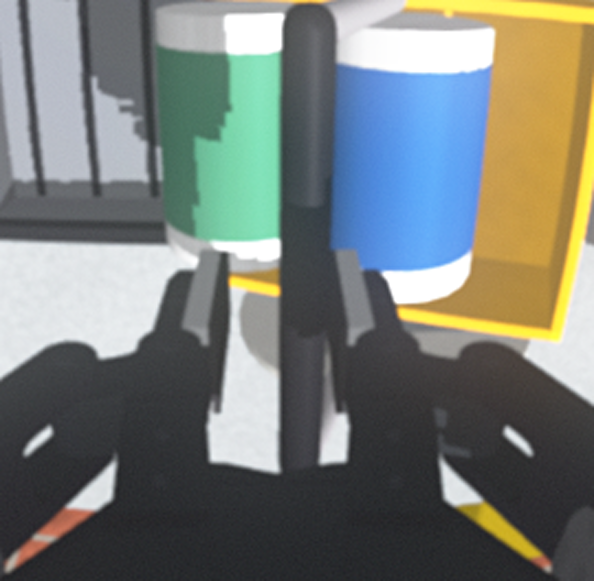

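The pointer is on the 20° mark and the tins are held by the sill. On to 40°, with a tighter cage.

Call:
jog_arm(
  deltas=[
    {"xyz":[-0.005,0,0.003],"yaw":0,"hand":0.25},
    {"xyz":[-0.013,0,0.006],"yaw":0,"hand":0.2},
    {"xyz":[-0.02,0,0.011],"yaw":0,"hand":0.2},
    {"xyz":[-0.027,0,0.016],"yaw":0,"hand":0.2},
    {"xyz":[-0.0325,0,0.02],"yaw":0,"hand":0.2},
  ],
)

```text
time: 12.95
ee_pos: [0.5446, 0.1117, 0.2128]
ee_rot: [-0.0, 0.716, 0.698, 0.0]
contact_force: [0.3, 6.2, 1.8]
grip_width: 0.2
```

```bash
python3 - <<'E'
from arc import *
arc()
w=viewer.snapshot("wrist");a=viewer.snapshot("scene");save(w,"w14.png",(130,120,400,384),2.2);save(a,"s14.png",(220,110,340,230),5)
E
```

```text
t 12.95 [0.5446 0.1117 0.2128] [0.3 6.2 1.8] 0.2
tcp in stand 0.0009 -0.0809
```

View pics/s14.png

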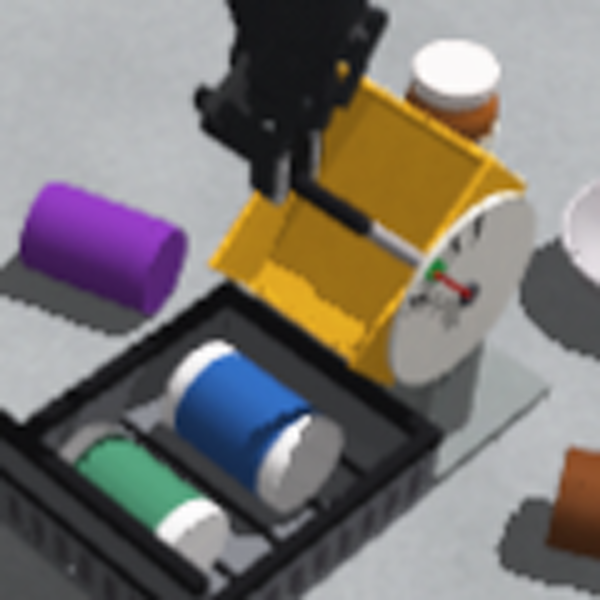

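View pics/w14.png

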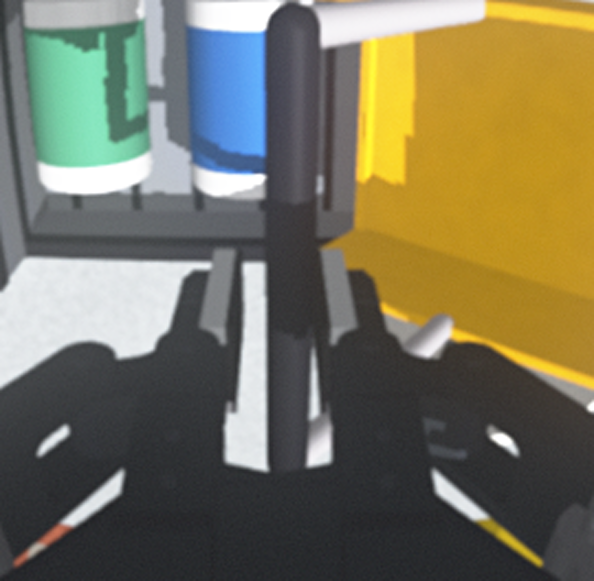

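Both tins are in the crate: green around (150,500), blue around (255,430). The red pointer ends in the green band at (437,270). Holding briefly.

Call:
jog_arm(
  deltas=[
    {"xyz":[0,0,0],"yaw":0,"hand":0.2},
    {"xyz":[0,0,0],"yaw":0,"hand":0.2},
    {"xyz":[0,0,0],"yaw":0,"hand":0.2},
    {"xyz":[0,0,0],"yaw":0,"hand":0.2},
    {"xyz":[0,0,0],"yaw":0,"hand":0.2},
  ],
)

```text
time: 13.55
ee_pos: [0.5447, 0.112, 0.2132]
ee_rot: [0.0, 0.716, 0.698, -0.0]
contact_force: [-1.0, 0.7, 0.4]
grip_width: 0.199
```

```bash
python3 - <<'E'
from arc import *
arc()
a=viewer.snapshot("scene");save(a,"s15.png",(220,110,340,230),5)
E
```

```text
t 13.55 [0.5447 0.112  0.2132] [-1.   0.7  0.4] 0.199
tcp in stand 0.001 -0.0806
```

View pics/s15.png

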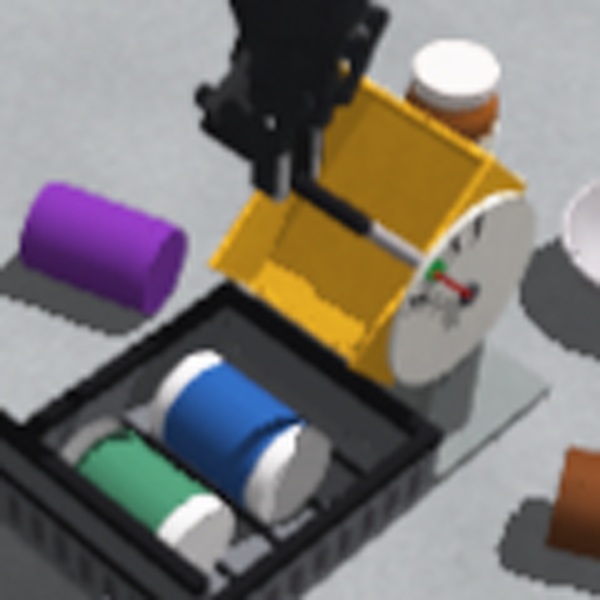

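Call:
jog_arm(
  deltas=[
    {"xyz":[0.006,0,-0.001],"yaw":0,"hand":0.2},
    {"xyz":[0.014,0,-0.006],"yaw":0,"hand":0.2},
    {"xyz":[0.022,0,-0.01],"yaw":0,"hand":0.2},
    {"xyz":[0.029,0,-0.014],"yaw":0,"hand":0.2},
    {"xyz":[0.036,0,-0.018],"yaw":0,"hand":0.2},
  ],
)

```text
time: 14.1
ee_pos: [0.5461, 0.1466, 0.2326]
ee_rot: [0.002, 0.717, 0.697, -0.0]
contact_force: [-0.3, -9.0, 5.4]
grip_width: 0.2
```

Call:
jog_arm(
  deltas=[
    {"xyz":[0.008,0,-0.003],"yaw":0,"hand":0.2},
    {"xyz":[0.016,0,-0.006],"yaw":0,"hand":0.2},
    {"xyz":[0.024,0,-0.008],"yaw":0,"hand":0.2},
    {"xyz":[0.032,0,-0.009],"yaw":0,"hand":0.2},
    {"xyz":[0.04,0,-0.01],"yaw":0,"hand":0.2},
  ],
)

```text
time: 14.6
ee_pos: [0.547, 0.1875, 0.242]
ee_rot: [0.001, 0.716, 0.698, -0.0]
contact_force: [-0.1, -4.9, 3.2]
grip_width: 0.2
```

Call:
jog_arm(
  deltas=[
    {"xyz":[0.003,0,0],"yaw":0,"hand":0.2},
    {"xyz":[0.006,0,0],"yaw":0,"hand":0.2},
    {"xyz":[0.008,0,0],"yaw":0,"hand":0.2},
  ],
)

```text
time: 14.9
ee_pos: [0.5469, 0.1957, 0.2413]
ee_rot: [0.0, 0.716, 0.698, -0.0]
contact_force: [0.3, -12.7, 6.3]
grip_width: 0.198
```

```bash
python3 - <<'E'
from arc import *
arc()
a=viewer.snapshot("scene");save(a,"s16.png",(220,100,340,230),4.5)
E
```

```text
t 14.9 [0.5469 0.1957 0.2413] [  0.3 -12.7   6.3] 0.198
tcp in stand 0.001 0.0031
```

View pics/s16.png

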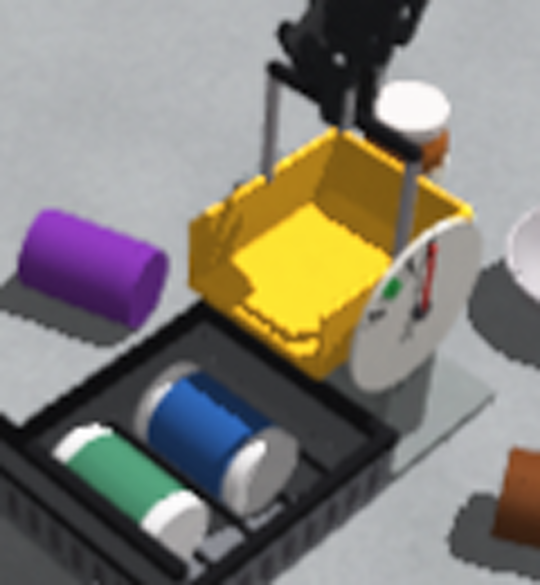

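The pointer is at or near 0 and the force has risen to 12.7 N, so it's at the rest stop. One small press will confirm it.

Call:
jog_arm(
  deltas=[
    {"xyz":[0.001,0,0],"yaw":0,"hand":0.2},
    {"xyz":[0.002,0,0],"yaw":0,"hand":0.2},
    {"xyz":[0.002,0,0],"yaw":0,"hand":0.2},
  ],
)

```text
time: 15.25
ee_pos: [0.5469, 0.1956, 0.2413]
ee_rot: [0.002, 0.717, 0.697, -0.001]
contact_force: [0.8, -15.3, 5.8]
grip_width: 0.2
```

It doesn't move any further, so it's at the stop. Back off to the centre, open, lift and withdraw.

Call:
jog_arm(
  deltas=[
    {"xyz":[-0.005,0,0],"yaw":0,"hand":0.25},
    {"xyz":[-0.005,0,0],"yaw":0,"hand":0.5},
    {"xyz":[-0.005,0,0],"yaw":0,"hand":0.6},
    {"xyz":[-0.005,0,-0.03],"yaw":0,"hand":0.6},
    {"xyz":[-0.005,0,-0.08],"yaw":0,"hand":0.6},
  ],
)

```text
time: 15.75
ee_pos: [0.5453, 0.193, 0.3192]
ee_rot: [-0.002, 0.716, 0.698, -0.003]
contact_force: [2.2, 0.6, 1.2]
grip_width: 0.596
```

Call:
jog_arm(
  deltas=[
    {"xyz":[0,0,-0.04],"yaw":0,"hand":0.6},
    {"xyz":[-0.05,0,-0.06],"yaw":0,"hand":0.6},
    {"xyz":[-0.1,0,-0.06],"yaw":0,"hand":0.6},
    {"xyz":[-0.15,0,-0.06],"yaw":0,"hand":0.6},
    {"xyz":[-0.2,0,-0.06],"yaw":0,"hand":0.6},
  ],
)

```text
time: 16.25
ee_pos: [0.5416, -0.0045, 0.3813]
ee_rot: [-0.0, 0.716, 0.698, 0.0]
contact_force: [1.3, 0.1, -0.8]
grip_width: 0.597
```

Call:
jog_arm(
  deltas=[
    {"xyz":[-0.05,0,0],"yaw":0,"hand":0.6},
    {"xyz":[-0.1,0,0],"yaw":0,"hand":0.6},
    {"xyz":[-0.15,0,0],"yaw":0,"hand":0.6},
    {"xyz":[-0.2,0,0],"yaw":0,"hand":0.6},
    {"xyz":[-0.25,0,0],"yaw":0,"hand":0.6},
  ],
)

```text
time: 16.75
ee_pos: [0.5352, -0.2549, 0.3812]
ee_rot: [-0.0, 0.716, 0.698, 0.0]
contact_force: [1.0, 0.9, 0.7]
grip_width: 0.604
```

Call:
jog_arm(
  deltas=[
    {"xyz":[0,0,0],"yaw":0,"hand":0.6},
    {"xyz":[0,0,0],"yaw":0,"hand":0.6},
  ],
)

```text
time: 16.95
ee_pos: [0.5353, -0.2542, 0.3804]
ee_rot: [-0.001, 0.717, 0.697, 0.0]
contact_force: [-0.6, 0.2, -0.5]
grip_width: 0.598
```

```bash
python3 - <<'E'
from arc import *
import pickle
arc()
a=viewer.snapshot("scene");b=viewer.snapshot("top");pickle.dump((a,b),open("end.pkl","wb"))
save(a,"s17.png",(180,100,340,260),3.7);save(b,"t17.png",(155,125,325,260),4.6)
save(b,"t17f.png")
A,B=pickle.load(open("ab0.pkl","rb"))
for n in ("bowl","jar","brush"):
  for p,P in ((a,A),):
    print(n,[np.round(x["uv"],1) for x in models.mark_of(n,p)],[np.round(x["uv"],1) for x in models.mark_of(n,b)])
E
```

```text
t 16.95 [ 0.5353 -0.2542  0.3804] [-0.6  0.2 -0.5] 0.598
tcp in stand 0.0011 -0.447
bowl [array([350.7, 166.9])] [array([123.8, 176.7])]
jar [array([310.1, 145.2])] [array([125.5, 234.5])]
brush [array([143.9, 317.4])] []
```

View pics/s17.png

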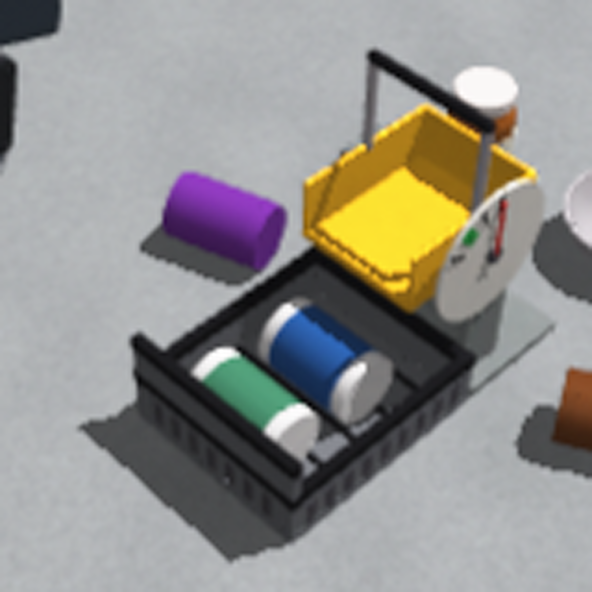

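View pics/t17.png

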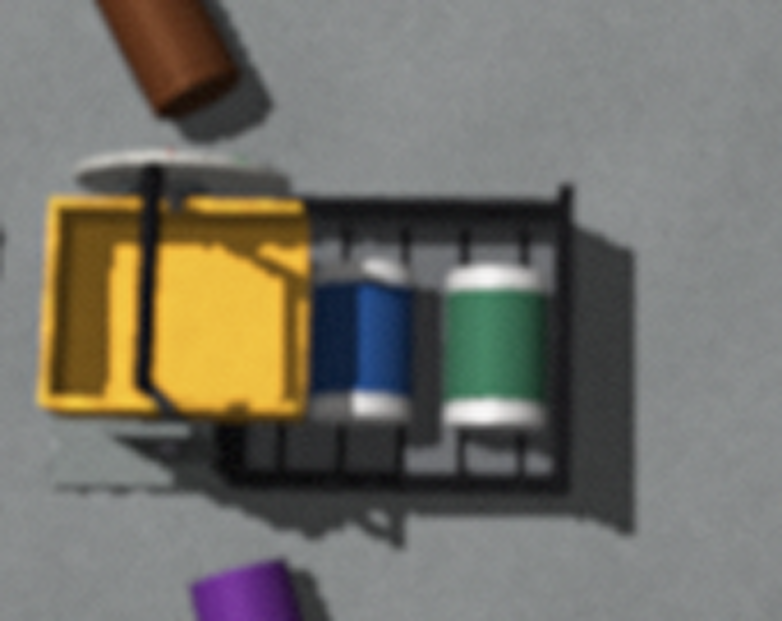

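```bash
python3 - <<'E'
from fit import *
import pickle
a,b=pickle.load(open("end.pkl","rb"))
Tt=lambda u,v:np.array([(u+.5)/4.6-.5+155,(v+.5)/4.6-.5+125])
S=lambda u,v:np.array([(u+.5)/3.7-.5+180,(v+.5)/3.7-.5+100])
cr=[(b,Tt(572,187),(.095,-.11,.1)),(b,Tt(572,492),(-.095,-.11,.1)),(b,Tt(220,490),(-.095,.11,.06)),
(a,S(317,246),(-.095,.11,.06)),(a,S(474,358),(.095,.11,.06)),(a,S(133,338),(-.095,-.11,.1)),(a,S(293,541),(.095,-.11,0))]
k,r=fit(cr,[.54,.07,0]);print(k,r.round(1).tolist())
q=[.5458,.1926,-.0259];c,sn=np.cos(q[2]),np.sin(q[2])
d=k[:2]-q[:2];print(c*d[0]+sn*d[1],-sn*d[0]+c*d[1],np.degrees(k[2]-q[2]))
A,B=pickle.load(open("ab0.pkl","rb"))
d=cv2.absdiff(a["pixels"],A["pixels"]).max(2);d2=cv2.absdiff(b["pixels"],B["pixels"]).max(2)
print("bowl",d[140:185,328:375].max(),d2[145:205,95:148].max(),"jar",d2[215:250,103:130].max(),"brush",d[285:350,118:172].max(),d2[155:225,385:412].max())
E
```

```text
[ 0.53987618  0.06384874 -0.02524666] [[-0.1, 1.0], [-0.7, -0.5], [0.7, -0.0], [0.1, -0.5], [0.5, -0.5], [-0.3, 0.2], [-0.2, 1.3]]
-0.00258754550163693 -0.12886148695984506 0.03743389365592157
bowl 4 23 jar 24 brush 65 112
```

```bash
python3 - <<'E'
from h import *
import pickle
a,b=pickle.load(open("end.pkl","rb"));A,B=pickle.load(open("ab0.pkl","rb"))
cv2.imwrite("pics/br.png",cv2.resize(np.hstack([A["pixels"][280:355,110:180],a["pixels"][280:355,110:180]]),None,fx=4,fy=4)[:,:,::-1])
E
```

```text
(no output)
```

View pics/br.png

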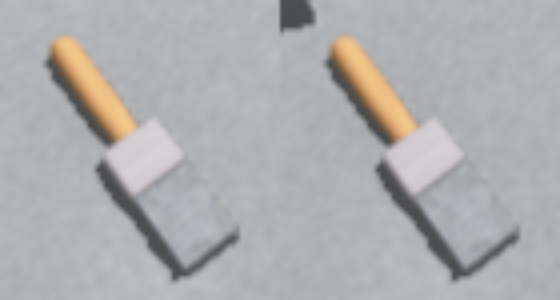

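The brush is unchanged: in the before and after crops it sits at the same place, and only an arm shadow appears in the corner. Handing in.

```bash
python3 -c "
from bench import workorder
print(workorder.hand_in())"
```

```text
the job is handed in; nothing more can be done
None
```

The hopper is emptied, back level, and the job is handed in at about 17 s of the 69 s allowed. I gripped the crate by its tall end wall and slid it against the stop. I then tipped the hopper by its bar in stages to about 40°, held it until both tins had rolled into the crate, and brought it back to its rest stop.

**Last checks:**
- **Crate:** about 2–3 mm off centre, square to within about 0.1° by the last fit. Its centre measured 129 mm from the stand's origin, against the stated 130 mm.
- **Tins:** both the green and the blue tin lie in the crate.
- **Hopper:** the pointer was in the green band while holding and is back at 0. A final 15 N press against the rest stop moved it no further.
- **Bystanders:** the bowl, jar and brush look unmoved. Automatic image comparison flagged a difference at the brush. A before/after crop of the scene view shows it in the same place with only an arm shadow nearby, and the final top view of it was blocked by the arm.
- **Forces:** the largest reading I saw was about 20 N, while pressing the crate against the stop.

**What went wrong:** my first pass at the bar was too shallow and the fingers went over it without touching it. I went about 20 mm deeper and it then worked.

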